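# Seat the rocking bridge and check its gap with the thin gauge

### The job

The footed bridge was put down askew on the aluminium plate and rocks: turn it until it straddles the middle part of the plate squarely, with all four feet on the table. Then lay the gauge with the thinner blade flat on the plate and slide its blade squarely into the gap under the bridge, from either open end, until the gauge's shoulder meets the bridge's edge, and leave it there. Leave the thick-bladed gauge and everything else where they are.

Things in the scene. Friction and masses are not known exactly. Their poses are not given: they have to be found in the camera images.
- plate: flat aluminium plate fixed to the table, 90 (x) x 300 (y) x 10 mm thick. Origin at the centre of its underside on the table; its y axis runs along its length.
- bridge: dark wooden bridge: deck 150 (x) x 110 (y) x 12 mm, its underside 24 mm above the soles of four ball feet (20 mm across, at x = +-64, y = +-45 mm), 0.6 kg, a small bubble level at +x. Origin in the middle at sole level. Seated, its y axis is along the plate (either way): 9 mm play each side, gap 14 mm high over the plate, open at +-y; deck edges at y = +-55. At first two feet are on the plate and it leans.
- bridge_grip (a point): centre of the wooden grip bar on the bridge's deck, 58 mm above the soles; the bar is 14 mm thick (x), 64 mm long (y) and stands from 36 to 80 mm above the soles. Axes as the bridge's.
- thin_gauge_grip (a point): hand setting gauge, 130 mm long: dark wooden block 64 wide x 60 long x 28 high, a steel blade 60 wide, 70 long, 10 thick out of one end, undersides flush; on the block a grip bar 14 thick, 50 long (along the gauge), top 72 above the underside. The thin one, 0.2 kg. Point: the bar's centre, 50 above the underside, 30 behind the shoulder, 100 behind the tip; y axis points to the tip, z up.
- thin_gauge_shoulder (a point): middle of the thin gauge's shoulder (the block's face from which the blade stands out), at half the blade's thickness. Axes as the grip's.
- thin_gauge_tip (a point): middle of the end of the thin gauge's blade, at half its thickness. Axes as the grip's.
- thin_gauge: the thin gauge itself; origin on its underside at the middle of its 130 mm length, 35 mm from the grip towards the tip. Axes as the grip's.
- thick_gauge: hand setting gauge, 130 mm long: dark wooden block 64 wide x 60 long x 28 high, a steel blade 60 wide, 70 long, 18 thick out of one end, undersides flush; on the block a grip bar 14 thick, 50 long (along the gauge), top 72 above the underside. This is the thick one: it does not fit the gap and stays where it is. Origin on its underside at the middle of its length; y axis along the blade.
- bench_brush: bench brush with wooden handle, 30x230x21 mm, lying at the front edge; bystander. Origin at the centre of its underside.
- tape_measure: black and green tape measure, 39x91x66 mm, near the front edge; bystander. Origin at the centre of its underside.
- battery_pack: black tool battery, 130x62x42 mm, behind the plate; bystander. Origin at the centre of its underside.
- glue_bottle: yellow bottle with orange nozzle, 69 mm across, 198 mm tall, standing behind the plate to the left; bystander. Origin at the centre of its underside.
- sanding_block: cork-and-wood sanding block, 66x115x30 mm, at the back left; bystander. Origin at the centre of its underside.

How it is judged:
By the outcome, as a careful person would: the job done as asked, in the order asked, and still so for the second after the job is handed in, with the robot touching nothing.
It also fails if it takes over 58 s, if anything falls off the work surface, if the arm or the gripper's body presses on something with over 40 N, if the wrist force passes 120 N, or if a joint passes its speed limit or range.

### The arm

A 6-joint arm with a two-finger parallel gripper is mounted at the origin on a cart in front of the work surface, level with it; the furniture and walls round the work are solid. World frame = base frame: x ahead of the robot, y to its left, z up, the work surface at z = 0. Lengths are in m, angles in rad, forces in N, time in s.
With the tool pointing down it reaches from about 0.35 to 1 m from the base axis. Payload 7.1 kg.
Tool frame: the origin (TCP) lies at the very end of the fingers, on their centre line; the grasp point (between the pads) lies 19 mm behind it; z points along the fingers, y is the line along which they close (so a half turn about z gives the same grasp; the last joint's range is limited). The gripper opens to 85 mm and grips with 20 to 120 N. Pads are 22 mm wide; open, the fingers measure 114 mm over their backs; the gripper's body (76 mm by 85 mm) begins 54 mm behind the grasp point. The pads swing forward as they close: fully open they stand 13 mm farther back than shut.
Start: joints at [-1.282, 0.423, 1.63, -0, 1.089, -0.019], TCP at [0.189, -0.596, 0.196] pointing down, gripper open.
Joint ranges: [-3, 3], [-0.9, 2.11], [0.09, 2.58], [-1.31, 4.45], [0.11, 2.69], [-2.54, 2.54]. Speed limits (rad/s): [2.39, 2.39, 3.01, 3.14, 3.14, 3.14].

### API

Orientations are given as [roll, pitch, yaw] about the fixed x, y, z axes, in that order (R = Rz(yaw) Ry(pitch) Rx(roll)).
In Python, from bench import ctrl gives the robot as it stands.
- The arm moves only by the shell command python3 -m inch 'ROWS' [FORCE]. ROWS is a JSON object of lists of equal length, an entry for each row: "gripper": the opening, from -1 (shut) to 1 (fully open); "travel": the shift along the world's x, y, z each as a share of 500 mm, from -1 to 1, a list of three; "angular": the turn, a rotation vector about the world's x, y, z each as a share of 360 degrees, from -1 to 1, a list of three. A call has 1 to 12 rows; each row is the pose to reach, as a shift and turn from the pose commanded when the call began, turning the shorter way round; what a row does not reach only later rows make up. A row lasts 1/12 s, in which the tool goes at most 41.7 mm and 7.16 degrees, less where a joint would pass 70% of its speed; a pose out of reach is approached as far as the arm can. A call with a number of a shift or a turn outside -1 to 1 is refused whole. A call with a gripper value outside its range is refused whole. The fingers move at their own pace and stop on an object; FORCE is the grip in N (left out, the last holds). Time passes only in rows, so rows that repeat a pose let the fingers close. It gives the time, the measured TCP pose, the force, the opening and the grip force at its end, in the units of the state.
- ctrl.get_obs(): the state, without advancing time (a new reading comes with each control period).
- ctrl.camera(name): name is "scene" or "side" or "wrist"; returns a dict with "pixels" (400x640x3 uint8, red, green, blue), "z_map" (400x640 float32, m along the optical axis (not along the pixel's ray), 0 where there is no reading), "mtx" (3x3 intrinsics, pixels), "extrinsics" (4x4, takes a point from camera to world coordinates). Camera axes: x right, y up, looking along -z (the intrinsics and any distortion apply to the point x, -y, -z); pixel columns grow to the right and rows downward; lengths in m; the calibration is good to about 2 mm. The wrist camera is an equidistant fisheye: a pixel r from the principal point sees the ray r / f radians off the axis. A picture is of the moment at which its call begins.
- ctrl.finish_job(): hands the job in; it is judged then, once.
Trained networks look in the newest picture that a camera, given by its name, has taken for a name from the list of things; names that differ only in an ending like _2 or _b are one class to them, and where a whole thing is asked for, a point or a joint stands for the part that bears it (a point fixed in the world has none). Each returns a list of dicts, best first, with "p" (0 to 1); they miss things now and then, are a little off and sometimes report something else, mostly with a low value. They report only what shows in the picture. A call takes as long as a camera call.
- ctrl.spot_in(camera, thing): "bbox" ([left, top, right, bottom] in pixels, round what is visible of it).
- ctrl.silhouettes(camera, thing): "region" (400x640 bool, what is visible of it) and "bbox" ([left, top, right, bottom] in pixels, round what is visible of it).
The state is a dict: "clock": time; "joint_positions": joint angles; "qd": joint speeds; "effort": joint torques, N m; "position": TCP position; "ee_rot": TCP orientation; "wrist_force": force on the tool from outside, world axes, zero at the start; "wrist_torque": the same for the moment, N m; "grip_width": finger opening in m; "gripper_force": force on a finger pad.
Only numpy, scipy, OpenCV 4.12 (cv2) and the standard library are available. Lean on these libraries where they do the work, as an engineer would, in place of code of your own. Each camera call takes 0.05 s, during which the arm holds its last target. There are 200 camera calls.

## Working session

There is one attempt and no reset: what is moved stays moved. The work goes in short steps, Python scripts to look and compute and a shell command to move; the robot and the scene stay as the last step left them, time stands still between calls to the robot, and variables do not carry over. Pictures are saved under pics/ and viewed, at most 14 in all, crops included, and the job is handed in when it is done.

```bash
mkdir -p pics
cat > h.py <<'E'
import numpy as np, cv2
from bench import ctrl
def cloud(c):
    z=c["z_map"]; K=c["mtx"]; E=c["extrinsics"]
    v,u=np.indices(z.shape)
    P=np.stack([(u-K[0,2])/K[0,0]*z,-(v-K[1,2])/K[1,1]*z,-z],-1)
    return P@E[:3,:3].T+E[:3,3]
def save(c,n,box=None,s=1):
    im=c["pixels"][...,::-1]
    if box: im=im[box[1]:box[3],box[0]:box[2]]
    cv2.imwrite("pics/"+n+".png",cv2.resize(im,None,fx=s,fy=s,interpolation=cv2.INTER_CUBIC))
E
python3 - <<'E'
from h import *
for n in ("scene","side"):
    c=ctrl.camera(n); save(c,n+"0",s=1.25); W=cloud(c); np.savez(n+"0.npz",W=W,ok=c["z_map"]>0,im=c["pixels"])
    print(n,c["extrinsics"][:3,3].round(2))
    for t in ("plate","bridge","bridge_grip","thin_gauge","thick_gauge","thin_gauge_grip"):
        for r in ctrl.silhouettes(n,t)[:2]:
            m=r["region"]&(c["z_map"]>0); p=W[m]
            print(t,round(r["p"],2),r["bbox"],m.sum(),np.median(p,0).round(3) if len(p) else None, p.min(0).round(3), p.max(0).round(3))
o=ctrl.get_obs(); print(o)
E
```

```text
scene [-0.15  0.66  0.93]
plate 0.84 [272.5, 189.7, 356.0, 259.6] 1432 [0.493 0.095 0.012] [ 0.451 -0.127 -0.001] [0.558 0.175 0.052]
bridge 0.75 [292.6, 187.7, 349.7, 226.1] 1379 [0.513 0.007 0.05 ] [ 0.441 -0.09   0.   ] [0.623 0.088 0.097]
bridge_grip 0.7 [292.8, 189.2, 351.5, 231.3] 1371 [0.513 0.006 0.05 ] [ 0.441 -0.114  0.001] [0.626 0.088 0.097]
thin_gauge 0.78 [218.6, 250.4, 266.5, 292.6] 1131 [0.496 0.312 0.024] [ 0.459  0.225 -0.003] [0.567 0.363 0.078]
thick_gauge 0.68 [292.9, 187.8, 349.7, 227.1] 1365 [0.513 0.004 0.05 ] [ 0.441 -0.09   0.   ] [0.623 0.086 0.097]
thick_gauge 0.64 [381.3, 158.6, 426.9, 194.5] 810 [ 0.434 -0.3    0.022] [ 0.398 -0.431 -0.002] [ 0.5   -0.222  0.076]
thin_gauge_grip 0.69 [217.9, 252.0, 261.3, 291.9] 1102 [0.495 0.313 0.025] [ 0.459  0.225 -0.   ] [0.559 0.363 0.078]
side [ 0.37 -0.78  0.59]
plate 0.93 [268.8, 181.5, 335.9, 252.2] 1294 [ 0.507 -0.072  0.009] [ 0.457 -0.132 -0.002] [0.574 0.173 0.021]
bridge 0.96 [273.4, 186.3, 328.3, 229.9] 1545 [ 0.52  -0.021  0.049] [ 0.445 -0.094 -0.001] [0.602 0.148 0.093]
bridge_grip 0.72 [273.6, 185.7, 
[... 562 characters left out ...]
 'joint_positions': array([-1.28201678e+00,  4.23072514e-01,  1.62988235e+00,  6.35132621e-06,
        1.08857278e+00, -1.90108434e-02]), 'qd': array([ 3.11007296e-04, -5.69138570e-05, -1.60851311e-04, -1.71776223e-03,
       -5.77421339e-04, -4.14990121e-04]), 'effort': array([ 8.98420949e-04, -5.57185113e+01, -2.82095736e+01,  3.04892246e-04,
        9.19570193e-04,  2.21955830e-06]), 'position': array([ 0.18936789, -0.59562884,  0.19574319]), 'ee_rot': array([ 3.14152754e+00, -4.39031147e-06,  3.07787446e-01]), 'wrist_force': array([ 0.45356007,  0.63182125, -0.0560534 ]), 'wrist_torque': array([0.02834998, 0.02313144, 0.02083409]), 'gripper_force': 0.0, 'grip_width': 0.08533816447463247}
```

```bash
cat > top.py <<'E'
from h import *
import sys
def top(files,name,x0=.38,x1=.68,y0=-.42,y1=.42,r=.001):
    H,Wd=int((x1-x0)/r),int((y1-y0)/r)
    im=np.zeros((H,Wd,3),np.uint8); hm=np.full((H,Wd),-1.)
    for f in files:
        d=np.load(f); W=d["W"]; C=d["im"]
        # upsample cloud so gaps are filled
        W=cv2.resize(W,None,fx=3,fy=3,interpolation=cv2.INTER_NEAREST) if False else W
        P=W[d["ok"]]; c=C[d["ok"]]
        i=((x1-P[:,0])/r).astype(int); j=((y1-P[:,1])/r).astype(int)
        k=(i>=1)&(i<H-1)&(j>=1)&(j<Wd-1)&(P[:,2]<.12)
        for a,b,h,cc in zip(i[k],j[k],P[k,2],c[k]):
            s=hm[a-1:a+2,b-1:b+2]; m=h>s; s[m]=h; im[a-1:a+2,b-1:b+2][m]=cv2.applyColorMap(np.uint8([[np.clip((h+.01)/.11*255,0,255)]]),cv2.COLORMAP_JET)[0,0]
    cv2.imwrite("pics/"+name+".png",im[:,20:820])
E
python3 -c "
from top import *
top(['scene0.npz','side0.npz'],'top0')"
```

```text
(no output)
```

View pics/scene0.png

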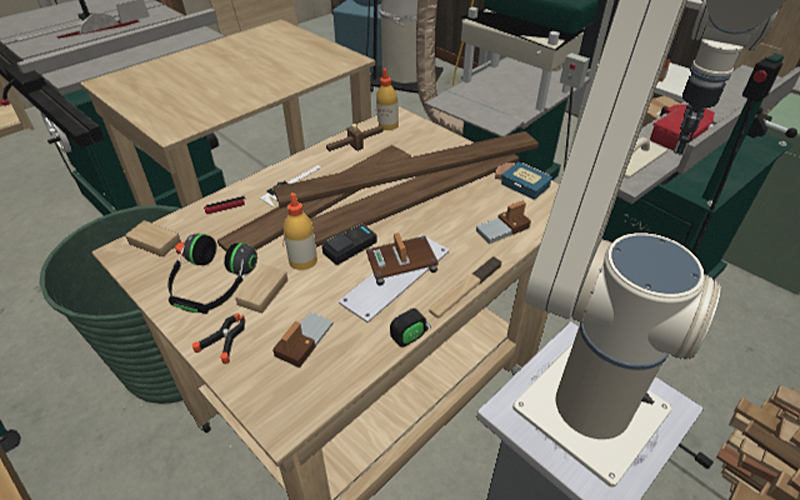

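View pics/top0.png

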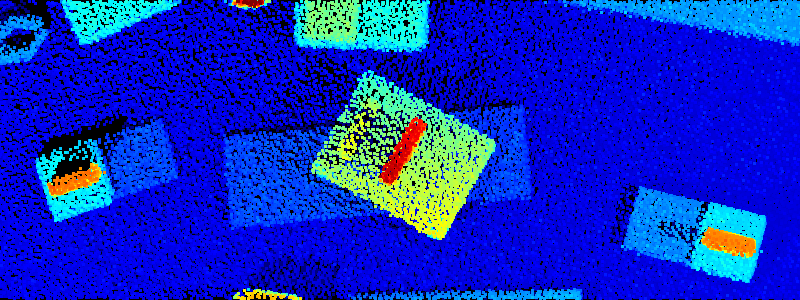

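```bash
cat > fit.py <<'E'
from h import *
def sel(W,ok,x,y,z):
    m=ok&(W[...,0]>x[0])&(W[...,0]<x[1])&(W[...,1]>y[0])&(W[...,1]<y[1])&(W[...,2]>z[0])&(W[...,2]<z[1]); return W[m]
def rect(P):
    # minAreaRect in metres, trimmed isolated points
    (c,s,a)=cv2.minAreaRect((P[:,:2]*1000).astype(np.float32))
    if s[0]>s[1]: a=a  # long side along a
    else: a=a+90; s=s[::-1]
    return np.round(c,1),np.round(s,1),round((a+90)%180-90,1)
def pca(P):
    c=P.mean(0); u,s,v=np.linalg.svd(P-c,full_matrices=False); return c,v
E
python3 - <<'E'
from fit import *
S=[np.load(n+"0.npz") for n in("scene","side")]
for d in S:
    W,ok=d["W"],d["ok"]
    print("---")
    for nm,x,y,z in (("thinblk",(.43,.6),(.2,.40),(.02,.036)),("thinbar",(.43,.6),(.2,.40),(.045,.08)),("thinblade",(.43,.6),(.2,.32),(.006,.016)),
      ("bridgebar",(.44,.62),(-.11,.12),(.078,.11)),("bridgeall",(.42,.625),(-.115,.115),(.03,.11)),("plate",(.42,.6),(-.16,.2),(.006,.014)),
      ("thickblade",(.4,.52),(-.31,-.2),(.014,.022)),):
        P=sel(W,ok,x,y,z)
        if len(P)<20: print(nm,len(P)); continue
        print(nm,len(P),*rect(P),"medz",np.median(P[:,2]).round(4))
    P=sel(W,ok,(.42,.625),(-.115,.115),(.03,.075))
    A=np.c_[P[:,:2]-[.51,.01],np.ones(len(P))]
    k=np.ones(len(P),bool)
    for _ in range(8):
        s=np.linalg.lstsq(A[k],P[k,2],rcond=None)[0]; r=P[:,2]-A@s; k=abs(r)<.004
    print("deck plane",s.round(4),k.sum(), "n",(lambda n:(n/np.linalg.norm(n)).round(4))(np.array([-s[0],-s[1],1])),rect(P[k]))
E
```

```text
---
thinblk 360 [498.6 325.8] [65.8 62. ] 18.5 medz 0.0294
thinbar 204 [498.2 325.6] [50.7 15.5] -72.4 medz 0.0679
thinblade 416 [517.9 265.6] [158.3 105. ] -1.2 medz 0.0118
bridgebar 94 [529.5  -2.5] [69.  14.4] -29.4 medz 0.09
bridgeall 1369 [523.2  -2.8] [149.3 114.4] 61.2 medz 0.0497
plate 1247 [510.1  21. ] [344.1 172.4] 87.9 medz 0.0115
thickblade 266 [ 451.4 -272.4] [85.8 64.7] 77.0 medz 0.0193
deck plane [-0.1294 -0.0151  0.0494] 1007 n [0.1283 0.015  0.9916] (array([523.2,  -2.8]), array([149.3, 114.4]), 61.2)
---
thinblk 176 [503.  324.9] [64.5 62.8] 19.9 medz 0.0269
thinbar 94 [503.6 321.6] [51.7 14. ] -69.3 medz 0.0626
thinblade 258 [518.7 278.3] [102.6  61.8] -69.3 medz 0.01
bridgebar 151 [532.3  -4.9] [62.8 15.8] -30.6 medz 0.0859
bridgeall 1545 [527.3  -4.9] [151.9 109.3] 60.6 medz 0.0489
plate 1211 [533.8  24.3] [302.7 127.2] -84.2 medz 0.0094
thickblade 599 [ 456.4 -262.7] [63.6 59. ] 75.3 medz 0.0174
deck plane [-0.1325 -0.0044  0.0476] 1000 n [0.1313 0.0044 0.9913] (array([527.4,  -4.9]), array([151.8, 109.1]), 60.7)
```

View pics/side0.png

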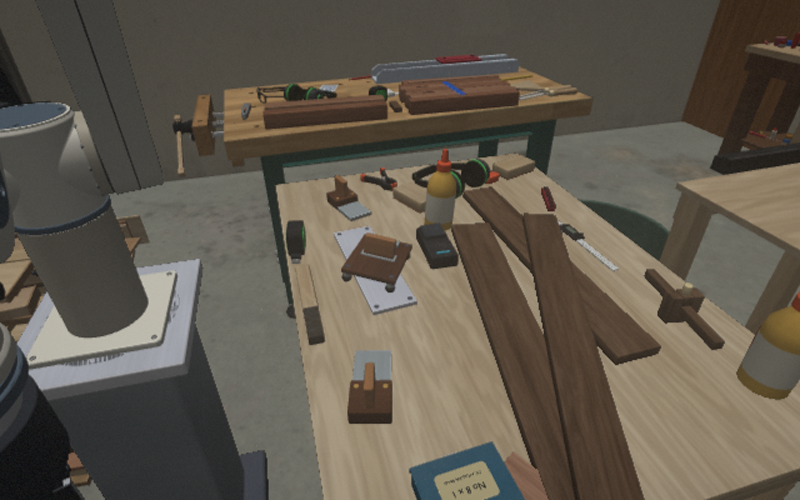

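```bash
python3 -m inch '{"gripper":[1,1,1,1,1,1,1,1,1,1,1,1],"travel":[[0.4,0.8,0.2],[0.4,0.8,0.2],[0.4,0.8,0.2],[0.4,0.8,0.2],[0.4,0.8,0.2],[0.4,0.8,0.2],[0.4,0.8,0.2],[0.4,0.8,0.2],[0.4,0.8,0.2],[0.4,0.8,0.2],[0.4,0.8,0.2],[0.4,0.8,0.2]],"angular":[[0,0,0.23],[0,0,0.23],[0,0,0.23],[0,0,0.23],[0,0,0.23],[0,0,0.23],[0,0,0.23],[0,0,0.23],[0,0,0.23],[0,0,0.23],[0,0,0.23],[0,0,0.23]]}'
```

```text
clock: 1.7
position: [0.3925, -0.1907, 0.2978]
ee_rot: [3.137, 0.001, 1.765]
wrist_force: [-0.3, -0.1, 0.2]
grip_width: 0.0853
gripper_force: 0.0
```

```bash
python3 -m inch '{"gripper":[1,1,1,1,1,1,1,1,1,1],"travel":[[0.26,0.37,0],[0.26,0.37,0],[0.26,0.37,0],[0.26,0.37,0],[0.26,0.37,0],[0.26,0.37,0],[0.26,0.37,0],[0.26,0.37,0],[0.26,0.37,0],[0.26,0.37,0]],"angular":[[0,0,0.139],[0,0,0.139],[0,0,0.139],[0,0,0.139],[0,0,0.139],[0,0,0.139],[0,0,0.139],[0,0,0.139],[0,0,0.139],[0,0,0.139]]}'
cat >> h.py <<'E'
def wcloud(c):
    z=c["z_map"]; K=c["mtx"]; E=c["extrinsics"]
    v,u=np.indices(z.shape); a=(u-K[0,2])/K[0,0]; b=(v-K[1,2])/K[1,1]
    r=np.hypot(a,b); t=np.where(r<1e-6,1,np.tan(np.minimum(r,1.5))/np.maximum(r,1e-9))
    P=np.stack([a*t*z,-b*t*z,-z],-1)
    return P@E[:3,:3].T+E[:3,3]
E
cat >> fit.py <<'E'
def plane(P,c,tol=.003):
    A=np.c_[P[:,:2]-c,np.ones(len(P))]; k=np.ones(len(P),bool)
    for _ in range(8):
        s=np.linalg.lstsq(A[k],P[k,2],rcond=None)[0]; k=abs(P[:,2]-A@s)<tol
    return s,P[k]
E
python3 - <<'E'
from fit import *
c=ctrl.camera("wrist"); W=wcloud(c); ok=c["z_map"]>0; save(c,"w1",s=1.25); np.savez("w1.npz",W=W,ok=ok,im=c["pixels"])
o=ctrl.get_obs(); print(o["position"],o["ee_rot"],c["extrinsics"].round(3))
P=sel(W,ok,(.42,.625),(-.115,.115),(.03,.075)); s,Q=plane(P,[.53,-.004]); print("deck",s.round(4),*rect(Q))
print("bar",*rect(sel(W,ok,(.44,.62),(-.08,.08),(.078,.11))))
for y in ((.075,.2),(-.14,-.08)):
    P=sel(W,ok,(.42,.62),y,(.006,.015)); print("plate",len(P),P.min(0),P.max(0),np.median(P,0))
print("table z",np.median(sel(W,ok,(.40,.44),(0,.2),(-.02,.02))[:,2]))
from top import top
top(["w1.npz"],"topw1")
E
```

```text
clock: 2.53
position: [0.519, -0.011, 0.2957]
ee_rot: [-3.141, -0.0, 2.622]
wrist_force: [-0.6, -0.9, 0.8]
grip_width: 0.0853
gripper_force: 0.0
[ 0.5190093  -0.01119345  0.29578457] [-3.14153966e+00  2.92595553e-05  2.62235671e+00] [[ 0.497 -0.828 -0.26   0.452]
 [ 0.868  0.474  0.15   0.028]
 [-0.    -0.3    0.954  0.474]
 [ 0.     0.     0.     1.   ]]
deck [-0.1337 -0.0141  0.0448] [522.9  -1.9] [150.6 109.1] 60.5
bar [527.4  -1.4] [62.6 14.3] -28.8
plate 3458 [0.45148287 0.07500266 0.00673645] [0.55123192 0.17638417 0.01301904] [0.49875598 0.12510186 0.01006788]
plate 1279 [ 0.47692634 -0.12991647  0.0068557 ] [ 0.57158929 -0.08005542  0.01278049] [ 0.5158257  -0.10555391  0.01010135]
table z 9.202154149251518e-05
```

View pics/topw1.png

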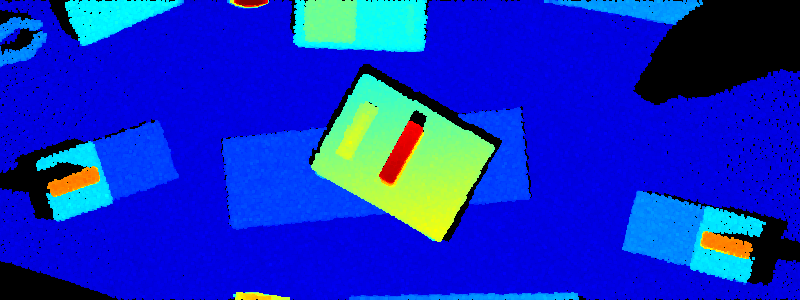

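```bash
python3 - <<'E'
from fit import *
d=np.load("w1.npz"); W,ok=d["W"],d["ok"]
P=np.vstack([sel(W,ok,(.44,.6),(.08,.2),(.006,.014)),sel(W,ok,(.44,.6),(-.15,-.085),(.006,.014))])
print("plate",*rect(P))
for nm,x,y,z in (("thinblk",(.43,.6),(.2,.40),(.022,.036)),("thinbar",(.43,.6),(.2,.40),(.06,.08)),("thinblade",(.43,.6),(.2,.32),(.006,.016)),("thickblade",(.4,.52),(-.31,-.2),(.012,.022))):
    Q=sel(W,ok,x,y,z); print(nm,*rect(Q),np.median(Q[:,2]).round(4))
E
python3 -m inch '{"gripper":[0,0,0,0,0,0,0,0,0,0,0],"travel":[[0.025,0.02,-0.36],[0.025,0.02,-0.36],[0.025,0.02,-0.36],[0.025,0.02,-0.36],[0.025,0.02,-0.36],[0.025,0.02,-0.36],[0.009,0.018,-0.488],[0.009,0.018,-0.488],[0.009,0.018,-0.488],[0.009,0.018,-0.488],[0.009,0.018,-0.488]],"angular":[[-0.002,0.021,0.001],[-0.002,0.021,0.001],[-0.002,0.021,0.001],[-0.002,0.021,0.001],[-0.002,0.021,0.001],[-0.002,0.021,0.001],[-0.002,0.021,0.001],[-0.002,0.021,0.001],[-0.002,0.021,0.001],[-0.002,0.021,0.001],[-0.002,0.021,0.001]]}' 50
```

```text
plate [511.6  23.9] [300.6  91.7] -84.2
thinblk [498.5 325.9] [64.9 59.9] 19.0 0.0278
thinbar [498.6 326.5] [50.7 15. ] -70.5 0.0712
thinblade [513.7 280.5] [104.3  63. ] -69.8 0.01
thickblade [ 448.7 -272.6] [88.2 63.5] 76.2 0.0182
clock: 3.5
position: [0.5258, -0.002, 0.0539]
ee_rot: [-3.067, -0.106, 2.627]
wrist_force: [0.8, 0.8, 0.6]
grip_width: 0.0431
gripper_force: 0.0
```

```bash
python3 -m inch '{"gripper":[0,-1,-1,-1,-1,-1,-1,-1],"travel":[[0,0,0],[0,0,0],[0,0,0],[0,0,0],[0,0,0],[0,0,0],[0,0,0],[0,0,0]],"angular":[[0,0,0],[0,0,0],[0,0,0],[0,0,0],[0,0,0],[0,0,0],[0,0,0],[0,0,0]]}' 70
```

```text
clock: 4.17
position: [0.5248, -0.0015, 0.053]
ee_rot: [-3.067, -0.107, 2.629]
wrist_force: [0.3, -0.4, 8.0]
grip_width: 0.0085
gripper_force: 68.7
```

```bash
python3 -m inch '{"gripper":[-1,-1,-1,-1,-1,-1],"travel":[[0.002,0,0.03],[0.005,0,0.08],[0.01,0,0.16],[0.01,0,0.16],[0.01,0,0.16],[0.01,0,0.16]],"angular":[[0,0,0],[0,0,0],[0,0,0],[0,0,0],[0,0,0],[0,0,0]]}'
```

```text
clock: 4.67
position: [0.5279, -0.0016, 0.131]
ee_rot: [-3.065, -0.11, 2.628]
wrist_force: [-0.2, 0.8, -6.2]
grip_width: 0.0077
gripper_force: 68.4
```

Run:
```python
from h import *
from scipy.spatial.transform import Rotation as R
a=R.from_euler("xyz",[-3.066,-.108,2.628]); b=R.from_euler("xyz",[np.pi,0,np.radians(95.9)])
print((b*a.inv()).as_rotvec(degrees=True)/360)
```

```text
[-0.00808791 -0.02023422 -0.15229328]
```

```bash
python3 -m inch '{"gripper":[-1,-1,-1,-1,-1,-1,-1,-1,-1,-1,-1],"travel":[[-0.034,0.051,0],[-0.034,0.051,0],[-0.034,0.051,0],[-0.034,0.051,0],[-0.034,0.051,0],[-0.034,0.051,0],[-0.034,0.051,0],[-0.034,0.051,0],[-0.034,0.051,0],[-0.034,0.051,0],[-0.034,0.051,0]],"angular":[[-0.008,-0.02,-0.152],[-0.008,-0.02,-0.152],[-0.008,-0.02,-0.152],[-0.008,-0.02,-0.152],[-0.008,-0.02,-0.152],[-0.008,-0.02,-0.152],[-0.008,-0.02,-0.152],[-0.008,-0.02,-0.152],[-0.008,-0.02,-0.152],[-0.008,-0.02,-0.152],[-0.008,-0.02,-0.152]]}'
python3 - <<'E'
from fit import *
c=ctrl.camera("wrist"); W=wcloud(c); ok=c["z_map"]>0; np.savez("w2.npz",W=W,ok=ok,im=c["pixels"])
o=ctrl.get_obs(); print(o["position"],o["ee_rot"])
P=sel(W,ok,(.42,.61),(-.06,.11),(.10,.145)); s,Q=plane(P,[.5116,.0239]); print("deck",s.round(4),*rect(Q))
P=np.vstack([sel(W,ok,(.44,.6),(.1,.2),(.006,.014)),sel(W,ok,(.44,.6),(-.15,-.06),(.006,.014))]); print("plate",*rect(P))
P=np.vstack([sel(W,ok,(.44,.6),(.1,.2),(.006,.014))]); print("plate",*rect(P))
for n in ("scene","side"):
    c=ctrl.camera(n); V=cloud(c); k=c["z_map"]>0
    P=sel(V,k,(.42,.61),(-.06,.11),(.10,.145)); s,Q=plane(P,[.5116,.0239],.004); print(n,"deck",s.round(4),*rect(Q))
    P=np.vstack([sel(V,k,(.43,.6),(.1,.2),(.006,.014))]); print("plate",*rect(P))
from top import top
top(["w2.npz"],"topw2")
E
```

```text
clock: 5.58
position: [0.5115, 0.0239, 0.1311]
ee_rot: [-3.139, -0.002, 1.679]
wrist_force: [0.8, 0.5, 0.8]
grip_width: 0.0002
gripper_force: 0.0
[0.51168532 0.02388069 0.13123468] [-3.13911416e+00 -2.03923503e-03  1.67832123e+00]
deck [0. 0. 0.] [0. 0.] [0. 0.] -90.0
plate [510.3  36.5] [276.4  90.5] -84.1
plate [498.6 150.5] [90.2 46.4] 5.2
scene deck [0. 0. 0.] [0. 0.] [0. 0.] -90.0
plate [520.3 150.4] [158.  99.] 0.5
side deck [0. 0. 0.] [0. 0.] [0. 0.] -90.0
plate [0. 0.] [0. 0.] -90.0
```

View pics/topw2.png

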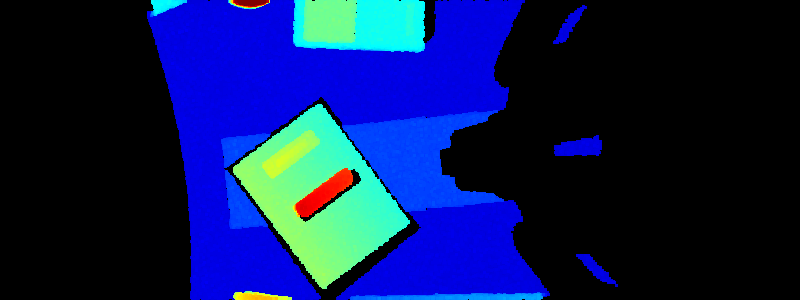

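Run:
```python
from fit import *
d=np.load("w2.npz"); W,ok=d["W"],d["ok"]
P=sel(W,ok,(.38,.6),(-.02,.18),(.03,.066)); s,Q=plane(P,[.51,.08]); c,sz,a=rect(Q); c=np.array(c)/1000
n=np.array([-s[0],-s[1],1]);n/=np.linalg.norm(n); z=np.array([c[0]-.51,c[1]-.08,1])@s
print("deck",s.round(4),c,sz,a,"n",n.round(4),"ctr z",z.round(4))
print("bar",*rect(sel(W,ok,(.44,.58),(0,.15),(.076,.11))))
g=np.array([*c,z])+.022*n; print("grip",g.round(4),"tcp",(g-.017*n).round(4))
from scipy.spatial.transform import Rotation as R
o=ctrl.get_obs(); Rc=R.from_euler("xyz",o["ee_rot"]).as_matrix(); zt=-n
yb=np.radians(a if abs(a-35)<30 else a+90); x=np.array([np.cos(yb),np.sin(yb),0]); x-=x@n*n; x/=np.linalg.norm(x)
# tool y = -bridge x
T=np.stack([np.cross(-x,zt),-x,zt],1); print(R.from_matrix(T).as_euler("xyz",degrees=True), R.from_matrix(T@Rc.T).as_rotvec(degrees=True)/360)
c=ctrl.camera("wrist"); save(c,"w2",s=1.25)
```

```text
deck [-0.0665  0.0889  0.0392] [0.4615 0.1089] [185.6 150.2] -53.1 n [ 0.0661 -0.0883  0.9939] ctr z 0.045
bar [486.8  75.1] [64.6 14.7] -53.0
grip [0.463  0.107  0.0668] tcp [0.4618 0.1085 0.0499]
[-179.99023907    6.33521248  -53.1       ] [-0.00920631  0.02236062 -0.4138797 ]
```

View pics/w2.png

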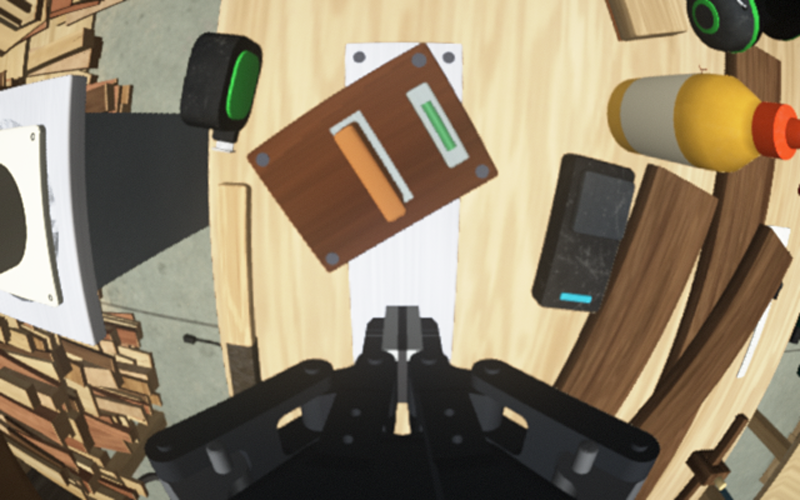

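Run:
```python
from fit import *
from scipy.spatial.transform import Rotation as R
n=np.array([.0661,-.0883,.9939]); o=ctrl.get_obs(); Rc=R.from_euler("xyz",o["ee_rot"]).as_matrix()
yb=np.radians(37); x=np.array([np.cos(yb),np.sin(yb),0]); x-=x@n*n; x/=np.linalg.norm(x)
T=np.stack([np.cross(x,-n),x,-n],1); print(R.from_matrix(T).as_euler("xyz"),R.from_matrix(T@Rc.T).as_rotvec(degrees=True)/360)
d=np.load("w2.npz"); Q=sel(d["W"],d["ok"],(.44,.58),(0,.15),(.03,.11))
# bar profile: distance across bar (bridge x) vs height
c=np.array([.4853,.0770,.0627]); L=Q-c; y=np.cross(n,x); bx,by,bz=L@x,L@y,L@n
for lo in range(-24,26,4):
    k=(abs(by)<.025)&(abs(bx)<.03)&(bz>lo/1e3)&(bz<(lo+4)/1e3); 
    if k.sum()>3: print(lo,k.sum(),np.percentile(bx[k],[2,50,98]).round(4))
k=(bz>-.017)&(bz<-.003); print("raised",k.sum(),np.percentile(bx[k],[2,98]) if k.sum() else 0)
```

```text
[ 3.14124219 -0.1105242   2.21656815] [0.01639312 0.0061109  0.08576285]
-24 2512 [-0.0292  0.0107  0.0292]
-20 82 [-0.0048  0.0086  0.0134]
-16 23 [0.0065 0.007  0.0076]
-12 25 [0.0064 0.007  0.0075]
-8 27 [0.0065 0.007  0.0075]
-4 22 [0.0065 0.007  0.0075]
0 34 [0.0066 0.007  0.0075]
4 23 [0.0066 0.007  0.0075]
8 32 [0.0064 0.0069 0.0075]
12 35 [0.0066 0.007  0.0075]
16 94 [-0.0073  0.0067  0.0073]
20 1181 [-0.0062  0.0003  0.0065]
raised 1424 [0.00679152 0.05950086]
```

```bash
python3 -m inch '{"gripper":[-0.4,-0.4,-0.4,-0.4,-0.4,-0.4,-0.4,-0.4,-0.4,-0.4,-0.4],"travel":[[-0.046,0.097,0],[-0.046,0.097,0],[-0.046,0.097,0],[-0.046,0.097,0],[-0.046,0.097,0],[-0.046,0.097,0],[-0.055,0.109,-0.1],[-0.055,0.109,-0.15],[-0.055,0.109,-0.172],[-0.055,0.109,-0.172],[-0.055,0.109,-0.172]],"angular":[[0.0164,0.0061,0.0858],[0.0164,0.0061,0.0858],[0.0164,0.0061,0.0858],[0.0164,0.0061,0.0858],[0.0164,0.0061,0.0858],[0.0164,0.0061,0.0858],[0.0164,0.0061,0.0858],[0.0164,0.0061,0.0858],[0.0164,0.0061,0.0858],[0.0164,0.0061,0.0858],[0.0164,0.0061,0.0858]]}' 120
python3 -m inch '{"gripper":[-0.5,-0.6,-0.7,-0.8,-1,-1,-1,-1],"travel":[[0,0,0],[0,0,0],[0,0,0],[0,0,0],[0,0,0],[0,0,0],[0,0,0],[0,0,0]],"angular":[[0,0,0],[0,0,0],[0,0,0],[0,0,0],[0,0,0],[0,0,0],[0,0,0],[0,0,0]]}' 120
python3 - <<'E'
from h import *
c=ctrl.camera("wrist"); save(c,"w3",s=1.25)
E
```

```text
clock: 6.7
position: [0.4844, 0.0784, 0.0459]
ee_rot: [-3.141, -0.111, 2.215]
wrist_force: [-0.1, 0.3, 0.5]
grip_width: 0.0252
gripper_force: 0.0
clock: 7.37
position: [0.4855, 0.0785, 0.0475]
ee_rot: [3.139, -0.109, 2.216]
wrist_force: [-2.3, -0.9, 11.3]
grip_width: 0.0062
gripper_force: 118.8
```

View pics/w3.png

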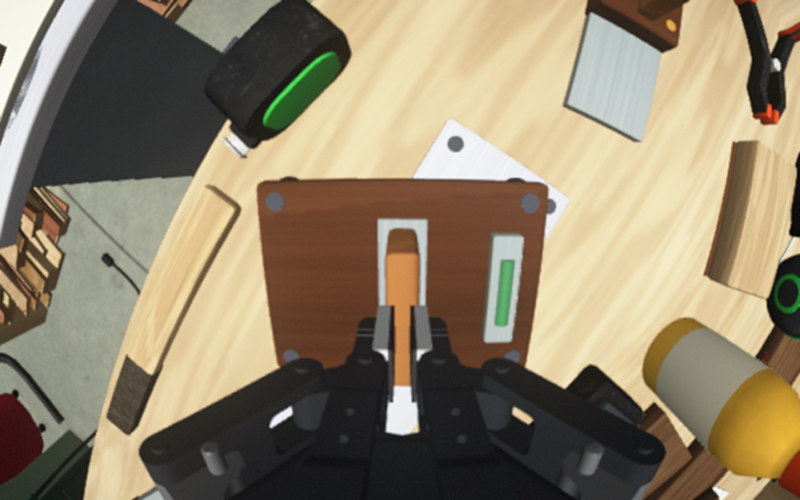

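```bash
python3 -m inch '{"gripper":[-1,-1,-1,-1,-1,-1],"travel":[[0,0,0.01],[0,0,0.02],[0,0,0.03],[0,0,0.04],[0,0,0.05],[0,0,0.05]],"angular":[[0,0,0],[0,0,0],[0,0,0],[0,0,0],[0,0,0],[0,0,0]]}' 120
python3 -m inch '{"gripper":[-1,-1,-1],"travel":[[0,0,0],[0,0,0],[0,0,0]],"angular":[[0,0,0],[0,0,0],[0,0,0]]}'
cat > deck.py <<'E'
from fit import *
def deck(W,ok,c,zc,r=.07,band=.03):
    P=sel(W,ok,(c[0]-r,c[0]+r),(c[1]-r,c[1]+r),(zc-.02,zc+.02)); s,Q=plane(P,c); 
    A=np.c_[W[...,:2]-c,np.ones(W.shape[:2])]; m=ok&(abs(W[...,2]-A@s)<.003)&(np.linalg.norm(W[...,:2]-c,axis=-1)<.12)
    n,l,st,ce=cv2.connectedComponentsWithStats(m.astype(np.uint8)); b=1+np.argmax(st[1:,4]); 
    return s,rect(W[l==b])
E
python3 - <<'E'
from deck import *
c=ctrl.camera("wrist"); W=wcloud(c); ok=c["z_map"]>0; o=ctrl.get_obs(); p=o["position"]
print(p,o["grip_width"],o["wrist_force"]); print(deck(W,ok,p[:2],p[2]-.006))
E
```

```text
clock: 7.92
position: [0.485, 0.0785, 0.0717]
ee_rot: [3.14, -0.11, 2.216]
wrist_force: [0.5, 0.3, -5.2]
grip_width: 0.0054
gripper_force: 118.3
clock: 8.17
position: [0.4841, 0.0784, 0.0705]
ee_rot: [3.141, -0.111, 2.216]
wrist_force: [-0.5, 1.0, -4.8]
grip_width: 0.0056
gripper_force: 118.3
[0.48410944 0.07838749 0.07044187] 0.00550611272734516 [ 0.10573929 -0.20040197 -5.41028014]Traceback (most recent call last):
  File "<stdin>", line 3, in <module>
  File "deck.py", line 4, in deck
    A=np.c_[W[...,:2]-c,np.ones(W.shape[:2])]; m=ok&(abs(W[...,2]-A@s)<.003)&(np.linalg.norm(W[...,:2]-c,axis=-1)<.12)
      ~~~~~^^^^^^^^^^^^^^^^^^^^^^^^^^^^^^^^^^
    res = self.concatenate(tuple(objs), axis=axis)
ValueError: all the input arrays must have same number of dimensions, but the array at index 0 has 3 dimension(s) and the array at index 1 has 2 dimension(s)
```

```bash
sed -i 's/np.c_\[W\[...,:2\]-c,np.ones(W.shape\[:2\])\]/np.dstack([W[...,:2]-c,np.ones(W.shape[:2])])/' deck.py
python3 - <<'E'
from deck import *
c=ctrl.camera("wrist"); W=wcloud(c); ok=c["z_map"]>0; o=ctrl.get_obs(); p=o["position"]
print(p,o["grip_width"],o["wrist_force"],o["ee_rot"]); print(deck(W,ok,p[:2],p[2]-.006))
E
```

```text
[0.48410074 0.07840046 0.07041452] 0.005411830579449349 [ 0.70428615  0.08042193 -5.31994907] [ 3.14144256 -0.11081016  2.21589057]
(array([-0.07432949,  0.07127757,  0.06324072]), (array([481.6,  79.5]), array([150.4, 107.3]), 36.9))
```

Run:
```python
import numpy as np
from scipy.spatial.transform import Rotation as R
def fr(n,yaw):
    n=n/np.linalg.norm(n); x=np.array([np.cos(yaw),np.sin(yaw),0]); x-=x@n*n; x/=np.linalg.norm(x); return np.stack([x,np.cross(n,x),n],1)
A=fr(np.array([.0743,-.0713,1]),np.radians(36.9)); B=fr(np.array([0,0,1.]),np.radians(5.8)); D=B@A.T
print(R.from_matrix(D).as_rotvec(degrees=True)/360)
t=np.array([.4841,.0784,.0704]); b=np.array([.4816,.0795,.0632+.0025*.0743+.0011*.0713])
off=D@(t-b); print("off",off); T=np.array([.5116,.0239,.036])+off; print("tcp final",T,(T-t)/.5)
```

```text
[-0.0142309  -0.00841827 -0.08644546]
off [ 0.00138284 -0.00153535  0.00716213]
tcp final [0.51298284 0.02236465 0.04316213] [ 0.05776568 -0.11207071 -0.05447575]
```

```bash
python3 -m inch '{"gripper":[-1,-1,-1,-1,-1,-1,-1,-1,-1,-1,-1,-1],"travel":[[0,0,0.02],[0,0,0.04],[0.006,-0.012,0.04],[0.012,-0.024,0.04],[0.02,-0.038,0.04],[0.028,-0.052,0.04],[0.036,-0.068,0.04],[0.044,-0.084,0.04],[0.05,-0.098,0.04],[0.056,-0.108,0.04],[0.058,-0.112,0.04],[0.058,-0.112,0.04]],"angular":[[0,0,0],[-0.001,-0.001,-0.005],[-0.002,-0.001,-0.015],[-0.004,-0.002,-0.025],[-0.006,-0.003,-0.036],[-0.008,-0.004,-0.047],[-0.0095,-0.0055,-0.058],[-0.011,-0.0065,-0.068],[-0.0125,-0.0075,-0.077],[-0.0135,-0.008,-0.083],[-0.0142,-0.0084,-0.0864],[-0.0142,-0.0084,-0.0864]]}' 120
python3 - <<'E'
from deck import *
c=ctrl.camera("wrist"); W=wcloud(c); ok=c["z_map"]>0; o=ctrl.get_obs(); p=o["position"]
print(p,o["grip_width"],o["wrist_force"],o["ee_rot"]); print(deck(W,ok,p[:2],p[2]-.007))
P=np.vstack([sel(W,ok,(.44,.6),(.105,.2),(.006,.014)),sel(W,ok,(.44,.6),(-.15,-.06),(.006,.014))]); print("plate",*rect(P))
E
```

```text
clock: 9.27
position: [0.5135, 0.0221, 0.0913]
ee_rot: [3.124, -0.009, 1.672]
wrist_force: [0.2, 0.8, -5.8]
grip_width: 0.0056
gripper_force: 118.6
[0.51338031 0.02235055 0.09116809] 0.0055823283517200005 [-0.41122321  0.40302719 -5.48765073] [ 3.12452885 -0.00953559  1.67358454]
(array([-0.00100219,  0.00702921,  0.08420971]), (array([512.2,  23. ]), array([149.8, 108.3]), 5.6))
plate [511.6  24.1] [300.2  90.7] -84.1
```

```bash
python3 -m inch '{"gripper":[-1,-1,-1,-1,-1,-1,-1,-1],"travel":[[-0.001,0.001,-0.02],[-0.001,0.001,-0.045],[-0.001,0.001,-0.065],[-0.001,0.001,-0.08],[-0.001,0.001,-0.09],[-0.001,0.001,-0.095],[-0.001,0.001,-0.097],[-0.001,0.001,-0.097]],"angular":[[0,0,0],[0,0,0],[0,0,0],[0,0,0],[0,0,0],[0,0,0],[0,0,0],[0,0,0]]}' 120
python3 - <<'E'
from deck import *
c=ctrl.camera("wrist"); W=wcloud(c); ok=c["z_map"]>0; o=ctrl.get_obs(); p=o["position"]
print(p,o["grip_width"],o["wrist_force"],o["ee_rot"]); print(deck(W,ok,p[:2],p[2]-.007))
E
```

```text
clock: 9.98
position: [0.5124, 0.0233, 0.0428]
ee_rot: [3.126, -0.01, 1.674]
wrist_force: [-5.3, 1.2, 5.6]
grip_width: 0.0056
gripper_force: 125.3
[0.5123761  0.02327011 0.04286782] 0.005939548952331015 [-4.362112    2.21963521  5.52231556] [ 3.12550176 -0.00990726  1.67357561]
(array([-0.00064933, -0.00093929,  0.03594224]), (array([510.9,  24.1]), array([149.8, 108.3]), 5.8))
```

```bash
python3 -m inch '{"gripper":[-0.9,-0.7,-0.5,-0.4,-0.4,-0.4,-0.4,-0.4,-0.4,-0.4,-0.4],"travel":[[0,0,0],[0,0,0],[0,0,0],[0,0,0],[0,0,0],[0,0,0.02],[0,0,0.06],[0,0,0.12],[0,0,0.2],[0,0,0.26],[0,0,0.26]],"angular":[[0,0,0],[0,0,0],[0,0,0],[0,0,0],[0,0,0],[0,0,0],[0,0,0],[0,0,0],[0,0,0],[0,0,0],[0,0,0]]}' 120
python3 - <<'E'
from deck import *
from scipy.spatial.transform import Rotation as R
c=ctrl.camera("wrist"); W=wcloud(c); ok=c["z_map"]>0; o=ctrl.get_obs(); p=o["position"]
print(deck(W,ok,np.array([.511,.024]),.036))
print("bar",*rect(sel(W,ok,(.44,.58),(-.03,.08),(.07,.09))))
a=R.from_euler("xyz",o["ee_rot"]); b=R.from_euler("xyz",[np.pi,0,np.radians(109.8)])
print(o["position"],o["ee_rot"],(b*a.inv()).as_rotvec(degrees=True)/360)
for y in((.1,.2),(-.15,-.05)):
    print("plate",*rect(sel(W,ok,(.44,.6),y,(.006,.014))))
E
```

```text
clock: 10.95
position: [0.5173, 0.0229, 0.1791]
ee_rot: [3.113, -0.008, 1.674]
wrist_force: [0.7, 0.7, -0.1]
grip_width: 0.0257
gripper_force: 0.0
(array([-2.69053060e-04, -8.00877667e-05,  3.60106546e-02]), (array([511.4,  22.3]), array([150.4, 110. ]), 5.7))
bar [511.3  23.6] [61.9 13.5] -84.4
[0.51574355 0.02287187 0.17641624] [ 3.11626079 -0.00857973  1.67354711] [-0.00223296  0.00363621  0.03866169]
plate [500.  134.6] [90.3 78. ] 6.1
plate [521.4 -85.5] [89.9 76.9] 4.0
```

```bash
python3 -m inch '{"gripper":[-0.3,-0.3,-0.3,-0.3,-0.3,-0.3,-0.3,-0.3,-0.3,-0.3],"travel":[[-0.028,0.606,0],[-0.028,0.606,0],[-0.028,0.606,0],[-0.028,0.606,0],[-0.028,0.606,0],[-0.028,0.606,0],[-0.028,0.606,0],[-0.028,0.606,0],[-0.028,0.606,0],[-0.028,0.606,0]],"angular":[[-0.0022,0.0036,0.0387],[-0.0022,0.0036,0.0387],[-0.0022,0.0036,0.0387],[-0.0022,0.0036,0.0387],[-0.0022,0.0036,0.0387],[-0.0022,0.0036,0.0387],[-0.0022,0.0036,0.0387],[-0.0022,0.0036,0.0387],[-0.0022,0.0036,0.0387],[-0.0022,0.0036,0.0387]]}'
python3 - <<'E'
from fit import *
c=ctrl.camera("wrist"); W=wcloud(c); ok=c["z_map"]>0; o=ctrl.get_obs(); np.savez("w4.npz",W=W,ok=ok,im=c["pixels"])
print(o["position"],o["ee_rot"])
for nm,x,y,z in (("thinblk",(.43,.6),(.22,.40),(.022,.036)),("thinbar",(.43,.6),(.2,.40),(.066,.08)),("thinblade",(.43,.6),(.22,.31),(.006,.016))):
    Q=sel(W,ok,x,y,z); print(nm,len(Q),*rect(Q),np.median(Q[:,2]).round(4))
E
```

```text
clock: 11.83
position: [0.498, 0.3257, 0.1712]
ee_rot: [-3.132, -0.0, 1.918]
wrist_force: [-0.8, -0.0, -0.0]
grip_width: 0.0299
gripper_force: 0.0
[0.49823689 0.32476992 0.1713594 ] [-3.13168138e+00 -1.03890277e-04  1.91681046e+00]
thinblk 2480 [498.6 327.6] [64.1 59.8] 19.2 0.028
thinbar 778 [498.5 328. ] [48.6 14. ] -70.3 0.0718
thinblade 2362 [520.8 264.1] [65.6 59.8] -70.8 0.0101
```

```bash
python3 -m inch '{"gripper":[-0.3,-0.3,-0.3,-0.3,-0.3,-0.3,-0.3,-0.3],"travel":[[0.0006,0.005,-0.05],[0.0006,0.005,-0.12],[0.0006,0.005,-0.2],[0.0006,0.005,-0.25],[0.0006,0.005,-0.275],[0.0006,0.005,-0.275],[0.0006,0.005,-0.275],[0.0006,0.005,-0.275]],"angular":[[0.0005,-0.0015,-0.0008],[0.0005,-0.0015,-0.0008],[0.0005,-0.0015,-0.0008],[0.0005,-0.0015,-0.0008],[0.0005,-0.0015,-0.0008],[0.0005,-0.0015,-0.0008],[0.0005,-0.0015,-0.0008],[0.0005,-0.0015,-0.0008]]}'
python3 -m inch '{"gripper":[-0.4,-0.5,-0.6,-0.7,-0.8,-1,-1,-1],"travel":[[0,0,0],[0,0,0],[0,0,0],[0,0,0],[0,0,0],[0,0,0],[0,0,0],[0,0,0]],"angular":[[0,0,0],[0,0,0],[0,0,0],[0,0,0],[0,0,0],[0,0,0],[0,0,0],[0,0,0]]}' 100
python3 -m inch '{"gripper":[-1,-1,-1,-1,-1,-1,-1],"travel":[[0,0,0.01],[0,0,0.02],[0,0,0.03],[0,0,0.045],[0,0,0.06],[0,0,0.06],[0,0,0.06]],"angular":[[0,0,0],[0,0,0],[0,0,0],[0,0,0],[0,0,0],[0,0,0],[0,0,0]]}'
python3 - <<'E'
from fit import *
c=ctrl.camera("wrist"); W=wcloud(c); ok=c["z_map"]>0; o=ctrl.get_obs(); np.savez("w5.npz",W=W,ok=ok,im=c["pixels"])
print(o["position"],o["ee_rot"])
for nm,x,y,z in (("thinblk",(.43,.6),(.22,.40),(.05,.066)),("thinbar",(.43,.6),(.2,.40),(.085,.11)),("thinblade",(.43,.6),(.22,.32),(.025,.05))):
    Q=sel(W,ok,x,y,z); 
    if len(Q)>20: s,Q=plane(Q,o["position"][:2]); print(nm,len(Q),s.round(4),*rect(Q))
E
```

```text
clock: 12.55
position: [0.5006, 0.3285, 0.0364]
ee_rot: [3.137, -0.001, 1.911]
wrist_force: [1.2, -0.1, 0.6]
grip_width: 0.0299
gripper_force: 0.0
clock: 13.22
position: [0.4989, 0.3285, 0.0358]
ee_rot: [3.14, -0.001, 1.912]
wrist_force: [-3.6, -1.5, 8.4]
grip_width: 0.0058
gripper_force: 98.8
clock: 13.8
position: [0.4996, 0.3286, 0.0652]
ee_rot: [3.139, -0.001, 1.912]
wrist_force: [-1.3, -0.4, -0.1]
grip_width: -0.0001
gripper_force: 0.0
[0.49924263 0.32842174 0.06477581] [ 3.13941490e+00 -7.73408705e-04  1.91153983e+00]
thinblk 1654 [0.1638 0.0284 0.0472] [587.  323.8] [121.2  28.5] -67.6
thinbar 169 [ 0.123  -0.3575  0.1117] [495.6 337.4] [23.9  5.4] 21.1
thinblade 847 [ 1.6173  0.6361 -0.0605] [570.1 302.8] [41.2 16. ] -69.5
```

```bash
cat > g.py <<'E'
from fit import *
c=ctrl.camera("wrist"); W=wcloud(c); ok=c["z_map"]>0; o=ctrl.get_obs()
print(o["position"],o["ee_rot"],o["grip_width"],o["wrist_force"])
import sys
z0=float(sys.argv[1]) if len(sys.argv)>1 else 0; p=o["position"]
for nm,z in (("blk",(.02,.036)),("bar",(.064,.08)),("blade",(.006,.016))):
    m=ok&(W[...,2]>z0+z[0])&(W[...,2]<z0+z[1])&(np.linalg.norm(W[...,:2]-p[:2],axis=-1)<.15)
    n,l,st,ce=cv2.connectedComponentsWithStats(m.astype(np.uint8))
    for b in (1+np.argsort(-st[1:,4]))[:2]:
        Q=W[l==b]
        if len(Q)>60: s,Q=plane(Q,p[:2]); print(nm,len(Q),s.round(4),*rect(Q))
E
python3 g.py
```

```text
[0.4990393  0.328256   0.06446465] [ 3.14001517e+00 -6.46562645e-04  1.91143900e+00] -0.00013672428008009832 [ 0.23296945 -0.08502193 -0.25907279]
blk 1707 [ 1.5636  0.6156 -0.0581] [556.2 322.9] [98.5 11.3] -68.5
blk 301 [0.2032 0.0087 0.0003] [641.3 310.6] [30.2 13.7] 86.7
bar 1635 [-0.108  -0.0274  0.0751] [578.1 339. ] [85.3 14.6] -69.9
blade 374 [-0.0408 -0.0444  0.0189] [607.5 401.1] [115.9  14. ] -52.7
blade 213 [-0.0343 -0.0296  0.0194] [611.2 369.6] [53.2 20.4] -48.2
```

Run:
```python
from h import *
w=ctrl.camera("wrist"); s=ctrl.camera("scene"); 
a=cv2.resize(w["pixels"],None,fx=.78,fy=.78); r=s["pixels"][200:330,150:330]; b=cv2.resize(r,(400,289),interpolation=cv2.INTER_CUBIC)
im=np.zeros((602,500,3),np.uint8); im[:312,:499]=a[:312,:499]; im[312:601,:400]=b
cv2.imwrite("pics/m6.png",im[:600,:,::-1])
```

```text
(no output)
```

View pics/m6.png

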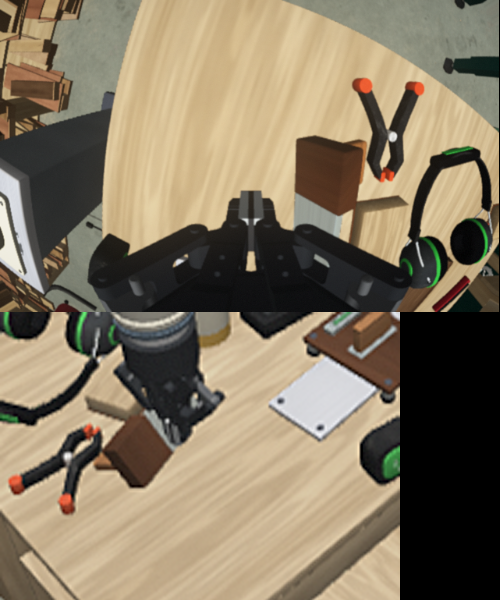

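```bash
python3 -m inch '{"gripper":[-1,-1,-1,-1,0,0,0],"travel":[[0,0,0.08],[0,0,0.16],[0,-0.05,0.24],[0,-0.1,0.3],[0,-0.1,0.3],[0,-0.1,0.3],[0,-0.1,0.3]],"angular":[[0,0,0],[0,0,0],[0,0,0],[0,0,0],[0,0,0],[0,0,0],[0,0,0]]}' 25
python3 - <<'E'
from fit import *
from top import top
c=ctrl.camera("wrist"); W=wcloud(c); ok=c["z_map"]>0; o=ctrl.get_obs(); np.savez("w6.npz",W=W,ok=ok,im=c["pixels"])
print(o["position"],o["ee_rot"])
for nm,z in (("blktop",(.055,.068)),("mid(bar)",(.034,.045))):
    Q=sel(W,ok,(.5,.7),(.2,.42),z); print(nm,len(Q),*rect(Q),np.median(Q,0).round(4))
top(["w6.npz"],"topw6",x0=.42,x1=.72,y0=-.1,y1=.74)
E
```

```text
clock: 14.58
position: [0.4989, 0.2782, 0.2142]
ee_rot: [3.14, -0.001, 1.911]
wrist_force: [-0.2, -0.3, -0.9]
grip_width: 0.0357
gripper_force: 0.0
[0.49843354 0.27829811 0.21334635] [-3.14149173e+00 -6.18285840e-04  1.91138663e+00]
blktop 2141 [589.8 319.5] [130.4  32.8] -69.2 [0.5828 0.334  0.0629]
mid(bar) 751 [567.5 311.9] [131.9  20.6] -75.2 [0.5662 0.3153 0.0393]
```

View pics/topw6.png

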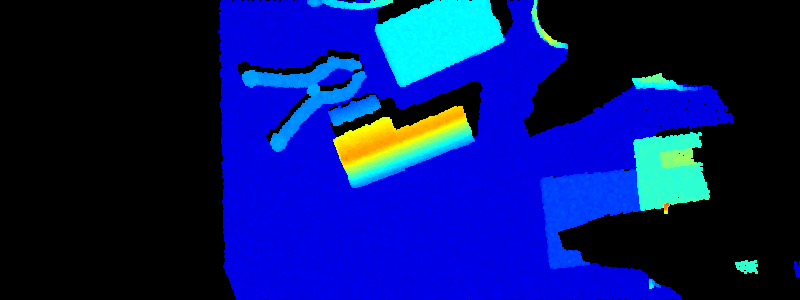

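Run:
```python
from fit import *
d=np.load("w6.npz"); W,ok=d["W"],d["ok"]
Q=sel(W,ok,(.5,.68),(.22,.42),(.004,.08))
t=np.radians(-69.5); yv=np.array([np.cos(t),np.sin(t)]); xv=np.array([-yv[1],yv[0]])  # xv = left of tip dir (points +x)
a=Q[:,:2]@yv; b=Q[:,:2]@xv; c0=np.array([.5828,.32]); a0=c0@yv;b0=c0@xv
for al in (-.04,-.02,0.0,.02,.04,.06):
    k=abs(a-a0-al)<.003; bb=b[k]-b0; zz=Q[k,2]; 
    print(al,[(int(x*1000),round(1000*float(np.median(zz[abs(bb-x)<.002])),0)) for x in np.arange(-.06,.07,.006) if (abs(bb-x)<.002).sum()>3])
print(xv,yv)
```

```text
-0.04 [(-30, 19.0), (-24, 29.0), (-18, 39.0), (-12, 49.0), (-6, 59.0), (0, 68.0), (5, 66.0), (11, 62.0), (17, 59.0), (35, 19.0), (41, 17.0), (47, 14.0), (53, 10.0), (59, 18.0), (65, 18.0)]
-0.02 [(-30, 17.0), (-24, 29.0), (-18, 39.0), (-12, 50.0), (-6, 60.0), (0, 68.0), (5, 66.0), (11, 62.0), (17, 58.0), (35, 20.0), (41, 17.0), (47, 14.0), (65, 18.0)]
0.0 [(-30, 18.0), (-24, 27.0), (-18, 37.0), (-12, 49.0), (-6, 59.0), (0, 67.0), (5, 64.0)]
0.02 [(-30, 18.0), (-24, 27.0), (-18, 37.0), (-12, 47.0), (-6, 59.0), (0, 67.0), (5, 64.0), (47, 22.0), (53, 28.0), (59, 27.0), (65, 28.0)]
0.04 [(-30, 18.0), (-24, 26.0), (-18, 37.0), (-12, 47.0), (-6, 58.0), (0, 67.0), (5, 64.0), (47, 21.0), (53, 30.0), (59, 30.0), (65, 30.0)]
0.06 [(-30, 17.0), (-24, 26.0), (-18, 36.0), (-12, 47.0), (-6, 58.0), (0, 66.0), (5, 64.0), (47, 27.0), (53, 30.0), (59, 30.0), (65, 30.0)]
[0.93667219 0.35020738] [ 0.35020738 -0.93667219]
```

```bash
cat > flip.py <<'E'
from fit import *
from scipy.spatial.transform import Rotation as R
d=np.load("w6.npz"); W,ok=d["W"],d["ok"]
Q=sel(W,ok,(.5,.64),(.22,.40),(.022,.060))
c0=np.array([.58,.32]); b0=np.array([.937,.35])
Q=Q[((Q[:,:2]-c0)@b0<.002)]
cen=np.median(Q,0)
for _ in range(8):
    u,s,v=np.linalg.svd(Q-cen,full_matrices=False); n=v[2]; r=(Q-cen)@n; Q=Q[abs(r)<.002]; cen=Q.mean(0)
n=n*np.sign(n[2]); 
Q2=W[ok]; Q2=Q2[(abs((Q2-cen)@n)<.002)&(np.linalg.norm(Q2-cen,axis=1)<.09)&(Q2[:,2]>.01)]
e1=np.cross([0,0,1],n); e1/=np.linalg.norm(e1); e2=np.cross(n,e1) # e2 up in plane
if e1[1]>0: e1=-e1
uv=np.c_[(Q2-cen)@e1,(Q2-cen)@e2]; (cc,sz,an)=cv2.minAreaRect((uv*1000).astype(np.float32)); print("n",n.round(3),"size",sz,"ang",an, "tilt from flat",np.degrees(np.arccos(-n[2])))
bx=cv2.boxPoints((cc,sz,an)); print(bx.round(1).tolist())
a=np.radians(an if abs(an)<45 else an-90); y=np.cos(a)*e1+np.sin(a)*e2; w=np.cross(y,n); w*=np.sign(w[2]); C=cen+cc[0]/1e3*e1+cc[1]/1e3*e2
print("y",y.round(3),"w",w.round(3),"centre",C.round(4))
sh=C-.005*y+.032*w; print("upper edge at shoulder",sh.round(4),"tip",(sh+.07*y).round(4))
tcp=C+.030*w+.017*y-.005*n-.036*w   # 36 deep, 22 mm ahead of shoulder, mid thickness
T=np.stack([np.cross(-n,-w),-n,-w],1); o=ctrl.get_obs(); Rc=R.from_euler("xyz",o["ee_rot"]).as_matrix()
print("tcp",tcp.round(4),"travel",((tcp-o["position"])/.5).round(4),"pre60",((tcp+.07*w-o["position"])/.5).round(4),"rot",(R.from_matrix(T@Rc.T).as_rotvec(degrees=True)/360).round(4))
E
python3 flip.py
```

```text
n [-0.809 -0.318  0.495] size (63.68893051147461, 129.92019653320312) ang 89.97964477539062 tilt from flat 119.64078985366754
[[-62.70000076293945, -31.100000381469727], [67.19999694824219, -31.100000381469727], [67.19999694824219, 32.599998474121094], [-62.70000076293945, 32.599998474121094]]
y [ 0.366 -0.931 -0.   ] w [0.46  0.181 0.869] centre [0.5695 0.3116 0.0426]
upper edge at shoulder [0.5824 0.322  0.0704] tip [0.6081 0.2569 0.0704]
tcp [0.5771 0.2963 0.0349] travel [ 0.1572  0.036  -0.3569] pre60 [ 0.2217  0.0613 -0.2353] rot [-0.0289  0.0771  0.0053]
```

```bash
python3 -m inch '{"gripper":[-0.3,-0.3,-0.3,-0.3,-0.3,-0.3,-0.3,-0.3,-0.3,-0.3,-0.3,-0.3],"travel":[[0.1,0.03,-0.05],[0.2,0.06,-0.1],[0.222,0.061,-0.1],[0.222,0.061,-0.1],[0.222,0.061,-0.1],[0.222,0.061,-0.18],[0.222,0.061,-0.235],[0.2,0.053,-0.276],[0.18,0.045,-0.314],[0.157,0.036,-0.357],[0.157,0.036,-0.357],[0.157,0.036,-0.357]],"angular":[[-0.029,0.077,0.005],[-0.029,0.077,0.005],[-0.029,0.077,0.005],[-0.029,0.077,0.005],[-0.029,0.077,0.005],[-0.029,0.077,0.005],[-0.029,0.077,0.005],[-0.029,0.077,0.005],[-0.029,0.077,0.005],[-0.029,0.077,0.005],[-0.029,0.077,0.005],[-0.029,0.077,0.005]]}' 35
python3 -m inch '{"gripper":[-0.5,-0.7,-1,-1,-1,-1,-1],"travel":[[0,0,0],[0,0,0],[0,0,0],[0,0,0],[0,0,0],[0,0,0],[0,0,0]],"angular":[[0,0,0],[0,0,0],[0,0,0],[0,0,0],[0,0,0],[0,0,0],[0,0,0]]}' 35
```

```text
clock: 15.63
position: [0.5754, 0.2961, 0.0335]
ee_rot: [-2.621, 0.001, 1.945]
wrist_force: [1.1, -0.6, 0.4]
grip_width: 0.0299
gripper_force: 0.0
clock: 16.22
position: [0.5778, 0.2964, 0.0365]
ee_rot: [-2.627, 0.001, 1.944]
wrist_force: [-0.2, 0.1, 0.8]
grip_width: -0.0
gripper_force: 0.0
```

```bash
python3 - <<'E'
from h import *
w=ctrl.camera("wrist"); s=ctrl.camera("scene"); 
a=cv2.resize(w["pixels"],None,fx=.78,fy=.78); r=s["pixels"][200:330,150:330]; b=cv2.resize(r,(400,289),interpolation=cv2.INTER_CUBIC)
im=np.zeros((602,500,3),np.uint8); im[:312,:499]=a[:312,:499]; im[312:601,:400]=b
cv2.imwrite("pics/m7.png",im[:600,:,::-1])
E
python3 -m inch '{"gripper":[-1],"travel":[[0,0,0]],"angular":[[0,0,0]]}'
```

```text
clock: 16.4
position: [0.5777, 0.2964, 0.0362]
ee_rot: [-2.627, 0.001, 1.944]
wrist_force: [-0.4, 0.6, 0.3]
grip_width: 0.0003
gripper_force: 0.0
```

View pics/m7.png

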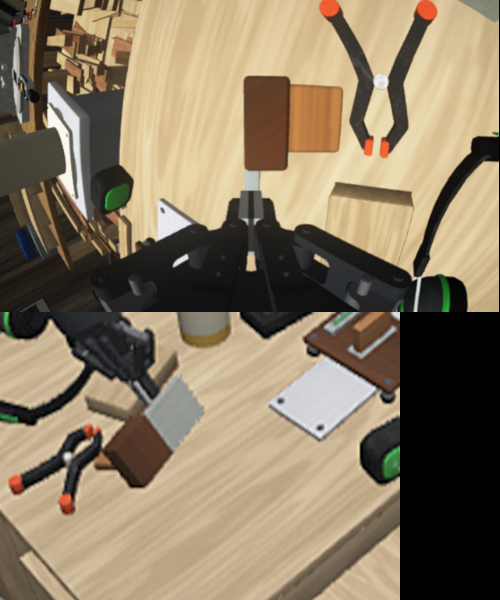

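Run:
```python
from fit import *
from scipy.spatial.transform import Rotation as R
for nme in ("scene","side","wrist"):
    c=ctrl.camera(nme); V=wcloud(c) if nme=="wrist" else cloud(c); ok=c["z_map"]>0
    o=ctrl.get_obs(); Rc=R.from_euler("xyz",o["ee_rot"]).as_matrix()
    L=(V[ok]-o["position"])@Rc
    k=(np.linalg.norm(L,axis=1)<.16); Q=V[ok][k]; L=L[k]
    # gauge points: slabs in tool frame, x along blade
    print(nme,k.sum())
    if nme!="side":
      for x in (-.045,-.03,-.015,0,.015,.03,.05,.07,.09):
        m=(abs(L[:,0]-x)<.004)&(L[:,2]>-.05)&(L[:,2]<.045)&(abs(L[:,1])<.03)&(Q[abs(L[:,0]-0)<9][:,2]>.006)
        if m.sum()>5: print(x,m.sum(),"y",np.percentile(L[m,1],[5,50,95]).round(3),"z",np.percentile(L[m,2],[2,50,98]).round(3))
```

```text
scene 8994
-0.045 49 y [-0.007 -0.005 -0.002] z [-0.036 -0.008  0.024]
-0.03 55 y [-0.008 -0.005 -0.001] z [-0.037 -0.011  0.021]
-0.015 51 y [-0.008 -0.005 -0.003] z [-0.039 -0.009  0.022]
0 67 y [-0.014 -0.005 -0.002] z [-0.049 -0.009  0.024]
0.015 55 y [-0.007 -0.005 -0.002] z [-0.036 -0.007  0.022]
0.03 72 y [-0.008 -0.005  0.012] z [-0.038 -0.012  0.023]
0.05 72 y [-0.007 -0.005  0.01 ] z [-0.038 -0.013  0.025]
0.07 71 y [-0.008 -0.006  0.013] z [-0.039 -0.015  0.023]
side 4169
wrist 134577
-0.045 45 y [-0.003 -0.001  0.001] z [-0.034 -0.033 -0.032]
0.015 567 y [-0.006 -0.     0.005] z [-0.05  -0.035 -0.032]
0.03 925 y [-0.004  0.009  0.027] z [-0.037 -0.035 -0.01 ]
0.05 1050 y [-0.004  0.01   0.028] z [-0.037 -0.035 -0.01 ]
0.07 1108 y [-0.003  0.01   0.028] z [-0.037 -0.035 -0.01 ]
```

```bash
Z='[0,0,0]'; python3 -m inch '{"gripper":[-0.3,-0.3,-0.3,-0.3,-0.75,-0.75,-0.75],"travel":[[0,0,0],[0,0,0],[0,0,0],[0,0,0],[0,0,0],[0,0,0],[0,0,0]],"angular":[[0,0,0],[0,0,0],[0,0,0],[0,0,0],[0,0,0],[0,0,0],[0,0,0]]}' 25 | tail -3
python3 -m inch '{"gripper":[-0.8,-0.8],"travel":[[0,0,0],[0,0,0]],"angular":[[0,0,0],[0,0,0]]}' 20 | tail -3
python3 -m inch '{"gripper":[-0.85,-0.85],"travel":[[0,0,0],[0,0,0]],"angular":[[0,0,0],[0,0,0]]}' 20| tail -3
python3 -m inch '{"gripper":[-0.9,-0.9],"travel":[[0,0,0],[0,0,0]],"angular":[[0,0,0],[0,0,0]]}' 20| tail -3
```

```text
wrist_force: [0.8, 0.4, -0.2]
grip_width: 0.0108
gripper_force: 0.0
wrist_force: [-0.1, 0.7, 0.2]
grip_width: 0.0088
gripper_force: 0.0
wrist_force: [1.4, 0.6, 0.5]
grip_width: 0.0063
gripper_force: 0.0
wrist_force: [0.9, 0.1, -0.7]
grip_width: 0.0044
gripper_force: 0.0
```

Run:
```python
from fit import *
from scipy.spatial.transform import Rotation as R
for f,p,e in (("w2.npz",[.5117,.0239,.1312],[-3.139,-.002,1.678]),("w6.npz",[.4984,.2783,.2133],[-3.1415,-.0006,1.9114])):
    d=np.load(f); L=(d["W"][d["ok"]]-p)@R.from_euler("xyz",e).as_matrix()
    k=(abs(L[:,0])<.06)&(abs(L[:,1])<.06)&(L[:,2]>-.12)&(L[:,2]<.02); M=L[k]
    print(f,len(M),"zmax",np.percentile(M[:,2],[90,99,100]).round(4)); T=M[M[:,2]>M[:,2].max()-.01]; print(T.min(0).round(4),T.max(0).round(4),np.median(T,0).round(4))
    im=d["im"]
c=ctrl.camera("scene"); V=cloud(c); ok=c["z_map"]>0; o=ctrl.get_obs(); L=(V[ok]-o["position"])@R.from_euler("xyz",o["ee_rot"]).as_matrix()
for z in np.arange(-.11,.02,.01):
    m=(abs(L[:,2]-z)<.005)&(abs(L[:,0])<.015)&(abs(L[:,1])<.05)
    if m.sum(): print(round(z,2),m.sum(),np.percentile(L[m,1],[0,10,50,90]).round(3))
```

```text
w2.npz 23439 zmax [-0.0773 -0.0462 -0.0385]
[ 0.0066 -0.0146 -0.0485] [ 0.0123  0.0126 -0.0385] [ 0.0111 -0.0007 -0.0451]
w6.npz 22324 zmax [-0.0701 -0.045  -0.0375]
[-0.0108 -0.0302 -0.0475] [ 0.0123  0.0299 -0.0375] [ 0.0076  0.0173 -0.0445]
-0.11 72 [-0.05  -0.047 -0.014  0.043]
-0.1 69 [-0.049 -0.046 -0.018  0.033]
-0.09 82 [-0.041 -0.035 -0.009  0.026]
-0.08 40 [-0.033 -0.03  -0.008  0.013]
-0.07 43 [-0.02  -0.018 -0.013  0.005]
-0.06 40 [-0.017 -0.016 -0.011  0.003]
-0.05 39 [-0.02  -0.018 -0.011 -0.   ]
-0.04 26 [-0.012 -0.011 -0.007  0.002]
-0.03 32 [-0.009 -0.007 -0.005 -0.003]
-0.02 33 [-0.009 -0.008 -0.006 -0.003]
-0.01 37 [-0.009 -0.007 -0.005 -0.003]
-0.0 34 [-0.008 -0.007 -0.005 -0.003]
0.01 31 [-0.01  -0.008 -0.005 -0.004]
```

```bash
python3 -m inch '{"gripper":[-0.4,-0.4,-0.4,-0.4,-0.4,-0.4,-0.4],"travel":[[0,0,0],[0,0,0],[0,0,0],[-0.011,-0.004,-0.021],[-0.022,-0.009,-0.042],[-0.033,-0.013,-0.063],[-0.033,-0.013,-0.063]],"angular":[[0,0,0],[0,0,0],[0,0,0],[0,0,0],[0,0,0],[0,0,0],[0,0,0]]}' 40 
python3 -m inch '{"gripper":[-0.5,-0.7,-1,-1,-1,-1],"travel":[[0,0,0],[0,0,0],[0,0,0],[0,0,0],[0,0,0],[0,0,0]],"angular":[[0,0,0],[0,0,0],[0,0,0],[0,0,0],[0,0,0],[0,0,0]]}' 40
```

```text
clock: 18.27
position: [0.5577, 0.2884, 0.0016]
ee_rot: [-2.62, 0.002, 1.944]
wrist_force: [-0.4, -0.6, -0.2]
grip_width: 0.0257
gripper_force: 0.0
clock: 18.77
position: [0.5615, 0.29, 0.0049]
ee_rot: [-2.627, 0.001, 1.944]
wrist_force: [0.9, -0.7, -1.5]
grip_width: 0.0097
gripper_force: 40.9
```

```bash
python3 -m inch '{"gripper":[-1,-1,-1,-1,-1,-1,-1,-1,-1,-1,-1,-1],"travel":[[0,0,0.03],[0,0,0.06],[0,0,0.1],[0.01,0.004,0.14],[0.02,0.008,0.16],[0.03,0.012,0.16],[0.04,0.016,0.16],[0.05,0.02,0.16],[0.055,0.022,0.16],[0.055,0.022,0.16],[0.055,0.022,0.16],[0.055,0.022,0.16]],"angular":[[0,0,0],[0,0,0],[0.006,-0.015,0],[0.013,-0.033,0],[0.02,-0.051,0],[0.027,-0.069,0],[0.034,-0.087,0],[0.041,-0.105,0],[0.048,-0.122,0],[0.055,-0.14,0],[0.062,-0.158,0],[0.069,-0.176,0]]}' 50
python3 -m inch '{"gripper":[-1,-1,-1],"travel":[[0,0,0],[0,0,0],[0,0,0]],"angular":[[0.003,-0.008,0],[0.007,-0.017,0],[0.007,-0.017,0]]}' 50
python3 - <<'E'
from bench import ctrl; print(ctrl.get_obs()["joint_positions"].round(2))
E
```

```text
clock: 19.77
position: [0.5927, 0.2904, 0.0868]
ee_rot: [2.639, 0.035, 1.92]
wrist_force: [0.0, -0.4, -3.0]
grip_width: 0.0093
gripper_force: 50.2
clock: 20.02
position: [0.601, 0.2894, 0.0939]
ee_rot: [2.562, 0.042, 1.909]
wrist_force: [0.7, 0.5, -2.8]
grip_width: 0.0093
gripper_force: 50.2
[ 0.49  0.48  2.02 -1.06  0.13  1.16]
```

```bash
python3 -m inch '{"gripper":[-1,-1,-1,-1,-1,-1,-1,-1],"travel":[[0.005,0,-0.04],[0.01,0,-0.08],[0.015,0,-0.11],[0.02,0,-0.14],[0.02,0,-0.16],[0.02,0,-0.175],[0.02,0,-0.185],[0.02,0,-0.185]],"angular":[[0,0,0],[0,0,0],[0,0,0],[0,0,0],[0,0,0],[0,0,0],[0,0,0],[0,0,0]]}' 50
python3 - <<'E'
from h import *
from scipy.spatial.transform import Rotation as R
o=ctrl.get_obs(); print(o["joint_positions"].round(2))
T=R.from_euler("xyz",o["ee_rot"]).as_matrix(); print("toolz",T[:,2].round(3)," tip",(o["position"]-.0385*T[:,2]).round(3))
w=ctrl.camera("wrist"); s=ctrl.camera("scene")
V=cloud(s); ok=s["z_map"]>0; L=(V-o["position"])@T
k=ok&(abs(L[...,0])<.15)&(abs(L[...,1])<.012)&(L[...,2]>-.03)&(L[...,2]<.06); print(k.sum(),"lowest gauge z",np.percentile(V[k][:,2],[1,5,50]).round(4),"tool z max",np.percentile(L[k][:,2],[95,99]).round(4))
a=cv2.resize(w["pixels"],None,fx=.78,fy=.78); r=s["pixels"][200:330,150:330]; b=cv2.resize(r,(400,289),interpolation=cv2.INTER_CUBIC)
im=np.zeros((602,500,3),np.uint8); im[:312,:499]=a[:312,:499]; im[312:601,:400]=b
cv2.imwrite("pics/m8.png",im[:600,:,::-1])
E
```

```text
clock: 20.68
position: [0.6217, 0.2966, 0.0186]
ee_rot: [2.615, 0.042, 1.911]
wrist_force: [-0.3, 0.1, -2.0]
grip_width: 0.0096
gripper_force: 50.3
[ 0.48  0.64  1.95 -1.31  0.11  1.41]
toolz [ 0.486  0.134 -0.864]  tip [0.603 0.291 0.052]
387 lowest gauge z [-0.0025 -0.0009  0.0025] tool z max [0.0204 0.0228]
```

View pics/m8.png

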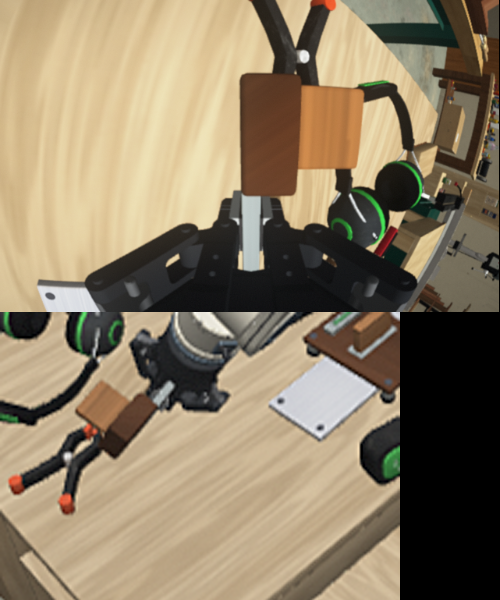

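```bash
python3 -m inch '{"gripper":[-1,-1,-1,-1,-1,-1,-1,-1,-1],"travel":[[-0.03,-0.01,0],[-0.06,-0.02,0],[-0.09,-0.03,0],[-0.12,-0.04,0],[-0.15,-0.05,0],[-0.17,-0.05,-0.015],[-0.17,-0.05,-0.03],[-0.17,-0.05,-0.045],[-0.17,-0.05,-0.045]],"angular":[[-0.003,0.008,0],[-0.006,0.016,0],[-0.01,0.026,0],[-0.01,0.026,0],[-0.01,0.026,0],[-0.01,0.026,0],[-0.01,0.026,0],[-0.01,0.026,0],[-0.01,0.026,0]]}' 50
python3 - <<'E'
from h import *
from scipy.spatial.transform import Rotation as R
o=ctrl.get_obs(); print(o["joint_positions"].round(2))
T=R.from_euler("xyz",o["ee_rot"]).as_matrix(); print("toolz",T[:,2].round(3)," tip",(o["position"]-.0385*T[:,2]).round(3),"x",T[:,0].round(3))
E
```

```text
clock: 21.53
position: [0.5366, 0.2719, -0.0034]
ee_rot: [2.789, 0.045, 1.919]
wrist_force: [-1.7, 0.3, 1.7]
grip_width: 0.0092
gripper_force: 51.0
[ 0.5   0.61  2.03 -0.53  0.19  0.66]
toolz [ 0.339  0.079 -0.937]  tip [0.524 0.269 0.033] x [-0.341  0.939 -0.044]
```

```bash
python3 -m inch '{"gripper":[-0.8,-0.6,-0.4,-0.4,-0.4,-0.4,-0.4,-0.4,-0.4,-0.4],"travel":[[0,0,0],[0,0,0],[0,0,0],[0,0,0],[-0.02,-0.007,0.005],[-0.04,-0.014,0.01],[-0.06,-0.021,0.02],[-0.08,-0.028,0.03],[-0.1,-0.035,0.04],[-0.1,-0.035,0.04]],"angular":[[0,0,0],[0,0,0],[0,0,0],[0,0,0],[0,0,0],[0,0,0],[0,0,0],[0,0,0],[0,0,0],[0,0,0]]}' 40
cat > prof.py <<'E'
from fit import *
from scipy.spatial.transform import Rotation as R
o=ctrl.get_obs(); print(o["position"].round(4),o["ee_rot"].round(3),o["joint_positions"].round(2),o["wrist_force"].round(1))
t=np.radians(-69); yv=np.array([np.cos(t),np.sin(t)]); xv=np.array([-yv[1],yv[0]]); c0=np.array([.52,.30])
for n in ("wrist","scene"):
    c=ctrl.camera(n); V=wcloud(c) if n=="wrist" else cloud(c); Q=V[c["z_map"]>0]; Q=Q[(np.linalg.norm(Q[:,:2]-c0,axis=1)<.15)&(Q[:,2]>.004)&(Q[:,2]<.12)]
    a=(Q[:,:2]-c0)@yv; b=(Q[:,:2]-c0)@xv
    for al in np.arange(-.09,.1,.03):
        k=abs(a-al)<.004; print(n,round(al,2),[(int(x*1000),int(round(1000*np.median(Q[k][abs(b[k]-x)<.004,2])))) for x in np.arange(-.08,.1,.01) if (abs(b[k]-x)<.004).sum()>2])
E
python3 prof.py
```

```text
clock: 22.37
position: [0.4844, 0.2531, 0.0169]
ee_rot: [2.791, 0.045, 1.918]
wrist_force: [-0.1, -0.4, 0.3]
grip_width: 0.0258
gripper_force: 0.0
[0.4844 0.2531 0.0169] [2.791 0.045 1.918] [ 0.52  0.53  2.14 -0.65  0.17  0.79] [-0.1 -0.4  0.3]
wrist -0.09 []
wrist -0.06 [(-60, 18), (-50, 28), (-40, 28), (-30, 28), (-20, 27)]
wrist -0.03 [(-70, 17), (-60, 28), (-50, 28), (-40, 55), (-30, 72)]
wrist 0.0 [(-70, 10), (-60, 10), (-50, 10), (-40, 11), (-30, 25)]
wrist 0.03 [(-80, 10), (-70, 10), (-60, 75), (-50, 114), (-40, 11), (-30, 10), (-20, 10)]
wrist 0.06 [(-60, 10), (-50, 10), (-40, 10), (-30, 10)]
wrist 0.09 []
scene -0.09 [(9, 5), (89, 5)]
scene -0.06 [(-80, 4), (-60, 10), (-50, 27), (-40, 25), (-30, 22), (-20, 13)]
scene -0.03 [(-70, 19), (-60, 29), (-50, 30), (-40, 52), (-30, 74), (69, 5), (89, 5)]
scene 0.0 [(-70, 11), (-60, 13)]
scene 0.03 [(-80, 11), (-70, 12), (-60, 13), (-50, 113), (-40, 13), (-30, 12), (-20, 11)]
scene 0.06 [(-80, 12), (-70, 13), (-50, 14), (-40, 13), (-30, 13), (39, 5)]
scene 0.09 []
```

```bash
python3 -m inch '{"gripper":[-0.4,-0.4,-0.4,-0.4,-0.4,-0.4,-0.4,-0.4,-0.4,-0.4],"travel":[[-0.01,0,0.03],[-0.02,0.02,0.08],[-0.02,0.04,0.16],[-0.02,0.06,0.24],[-0.02,0.08,0.32],[-0.02,0.08,0.36],[-0.02,0.08,0.36],[-0.02,0.08,0.36],[-0.02,0.08,0.36],[-0.02,0.08,0.36]],"angular":[[0,0,0],[0,0,0],[-0.004,0.018,0],[-0.008,0.036,0],[-0.0123,0.0547,0],[-0.0123,0.0547,0],[-0.0123,0.0547,0],[-0.0123,0.0547,0],[-0.0123,0.0547,0],[-0.0123,0.0547,0]]}' 40
python3 g.py; python3 -c "
from bench import ctrl; print(ctrl.get_obs()['joint_positions'].round(2))"
```

```text
clock: 23.3
position: [0.4761, 0.2938, 0.1955]
ee_rot: [3.14, -0.001, 1.926]
wrist_force: [0.4, 0.1, -0.0]
grip_width: 0.0258
gripper_force: 0.0
[0.4755319  0.29342992 0.19487699] [ 3.14144716e+00 -8.03843605e-04  1.92598080e+00] 0.025785729614921465 [-0.05092837 -0.2563453  -0.01177195]
blk 2137 [ 0.0007 -0.0035  0.0281] [479.1 317.4] [64.7 60.7] 4.4
bar 668 [ 0.0364 -0.0017  0.0716] [479.2 317.6] [49.6 14.7] -86.1
blade 2392 [-0.0002  0.      0.0101] [483.4 250.6] [67.7 61.3] -86.4
blade 643 [ 0.003  -0.032   0.0057] [515.8 162.8] [52.6 28.4] 9.5
[0.53 0.33 1.78 0.   1.03 0.18]
```

```bash
python3 -m inch '{"gripper":[-0.4,-0.4,-0.4,-0.4,-0.4,-0.4,-0.4,-0.4,-0.4,-0.4],"travel":[[0.0074,0.048,-0.05],[0.0074,0.048,-0.13],[0.0074,0.048,-0.2],[0.0074,0.048,-0.26],[0.0074,0.048,-0.32],[0.0074,0.048,-0.36],[0.0074,0.048,-0.39],[0.0074,0.048,-0.401],[0.0074,0.048,-0.401],[0.0074,0.048,-0.401]],"angular":[[0,0,-0.0454],[0,0,-0.0454],[0,0,-0.0454],[0,0,-0.0454],[0,0,-0.0454],[0,0,-0.0454],[0,0,-0.0454],[0,0,-0.0454],[0,0,-0.0454],[0,0,-0.0454]]}' 50
python3 -m inch '{"gripper":[-0.5,-0.6,-0.7,-1,-1,-1,-1],"travel":[[0,0,0],[0,0,0],[0,0,0],[0,0,0],[0,0,0],[0,0,0],[0,0,0]],"angular":[[0,0,0],[0,0,0],[0,0,0],[0,0,0],[0,0,0],[0,0,0],[0,0,0]]}' 50
python3 -m inch '{"gripper":[-1,-1,-1,-1,-1,-1],"travel":[[0,0,0.01],[0,0,0.03],[0,0,0.05],[0,0,0.06],[0,0,0.06],[0,0,0.06]],"angular":[[0,0,0],[0,0,0],[0,0,0],[0,0,0],[0,0,0],[0,0,0]]}'
python3 g.py .03
```

```text
clock: 24.18
position: [0.4792, 0.3175, -0.0052]
ee_rot: [3.141, -0.0, 1.641]
wrist_force: [0.9, -0.1, 0.6]
grip_width: 0.0255
gripper_force: 0.0
clock: 24.77
position: [0.4803, 0.3182, -0.0039]
ee_rot: [3.139, -0.001, 1.641]
wrist_force: [-1.5, -0.3, 4.7]
grip_width: 0.0137
gripper_force: 49.6
clock: 25.27
position: [0.4807, 0.3184, 0.0265]
ee_rot: [3.138, -0.002, 1.641]
wrist_force: [0.3, -0.2, -2.0]
grip_width: 0.013
gripper_force: 48.8
[0.48027892 0.31811698 0.02601292] [ 3.13880623e+00 -1.51365576e-03  1.64064005e+00] 0.01345510690257791 [-0.4667112   0.10271284 -2.56647795]
blk 5471 [ 0.0033 -0.0124  0.0584] [479.4 322.8] [64.7 50.6] 3.2
bar 3842 [-0.005  -0.0081  0.1019] [481.7 320.4] [44.9 44.4] 42.1
bar 62 [0.0211 0.2053 0.1072] [445.8 328.2] [10.3  1.2] 4.0
blade 396 [ 0.1429 -2.1972  0.1047] [477.7 347.3] [61.8  1.5] 3.9
blade 120 [-0.0334 -0.001   0.0411] [497.9 248.5] [22.5  4.8] -87.9
```

```bash
python3 -m inch '{"gripper":[-1,-1,-1,-1,-1,-1,-1,-1,-1],"travel":[[0.005,-0.04,0.02],[0.01,-0.1,0.02],[0.02,-0.16,0.02],[0.025,-0.22,0.02],[0.029,-0.25,0.02],[0.029,-0.263,0.01],[0.029,-0.263,0],[0.029,-0.263,0],[0.029,-0.263,0]],"angular":[[0,0,0.005],[0,0,0.005],[0,0,0.005],[0,0,0.005],[0,0,0.005],[0,0,0.005],[0,0,0.005],[0,0,0.005],[0,0,0.005]]}'
cat > al.py <<'E'
from fit import *
import sys
h=float(sys.argv[1]) # gauge underside height guess
o=ctrl.get_obs(); print(o["position"].round(4),o["ee_rot"].round(4),o["wrist_force"].round(1),o["grip_width"].round(4))
yp=np.array([-.1011,.9949]); xp=np.array([.9949,.1011]); C=np.array([.5114,.0225])
for nme in ("wrist","scene","side"):
    c=ctrl.camera(nme); V=wcloud(c) if nme=="wrist" else cloud(c); Q=V[c["z_map"]>0]
    L=np.c_[(Q[:,:2]-C)@xp,(Q[:,:2]-C)@yp,Q[:,2]]
    def s(x,y,z): return L[(L[:,0]>x[0])&(L[:,0]<x[1])&(L[:,1]>y[0])&(L[:,1]<y[1])&(L[:,2]>z[0])&(L[:,2]<z[1])]
    def rep(nm,P,ctr):
        if len(P)<30: print(nme,nm,len(P)); return
        k,P=plane(P,ctr); print(nme,nm,len(P),"plane",k.round(4),*rect(P))
    g=(o["position"][:2]-C)@yp
    rep("deck",s((-.09,.09),(-.08,.07),(.031,.041)),[0,0])
    rep("block",s((-.045,.045),(g-.045,g+.045),(h+.022,h+.034)),[0,g])
    rep("blade",s((-.045,.045),(g-.11,g-.033),(h+.005,h+.015)),[0,g-.065])
E
python3 al.py .030
```

```text
clock: 26.07
position: [0.4943, 0.1874, 0.0251]
ee_rot: [3.14, -0.001, 1.673]
wrist_force: [0.0, -0.5, -2.3]
grip_width: 0.0133
gripper_force: 48.9Traceback (most recent call last):
  File "al.py", line 4, in <module>
    o=ctrl.get_obs(); print(o["position"].round(4),o["ee_rot"].round(4),o["wrist_force"].round(1),o["grip_width"].round(4))
                                                                                                  ^^^^^^^^^^^^^^^^^^^^^
AttributeError: 'float' object has no attribute 'round'
```

```bash
sed -i 's/o\["grip_width"\].round(4)/o["grip_width"]/' al.py; python3 al.py .030
```

```text
[0.4943 0.1874 0.0251] [ 3.1402e+00 -1.3000e-03  1.6727e+00] [ 0.  -0.5 -2.3] 0.013334148383618336
wrist deck 46 plane [ 0.0051 -0.4776  0.0598] [-0. 54.] [147.6   6.7] -0.8
wrist block 5463 plane [ 0.0005 -0.0113  0.057 ] [ -1.1 170.2] [64.6 50.4] -0.4
wrist blade 240 plane [ 0.001  -0.0008  0.0392] [-1.2 94.9] [30.6 22.6] 1.0
scene deck 970 plane [ 0.0013 -0.004   0.038 ] [0.5 6.7] [151.5 125.8] -0.0
scene block 208 plane [ 0.0172 -0.0205  0.0593] [ -1.2 164.4] [66.1 58.9] 0.6
scene blade 226 plane [0.0089 0.0078 0.0414] [ 0.3 94.8] [64.2 62.7] 87.8
side deck 1151 plane [0.0014 0.0033 0.0353] [4.1 5.5] [149.7 127.9] 0.3
side block 154 plane [0.0137 0.018  0.0568] [  3.5 162.1] [63.5 61.2] -0.2
side blade 249 plane [0.0006 0.0119 0.039 ] [ 3.2 96.1] [73.3 60.2] 89.9
```

```bash
python3 -m inch '{"gripper":[-1,-1,-1,-1,-1,-1],"travel":[[0.002,0,-0.012],[0.002,0,-0.024],[0.002,0,-0.032],[0.002,0,-0.036],[0.002,0,-0.038],[0.002,0,-0.038]],"angular":[[0,0,0],[0,0,0],[0,0,0],[0,0,0],[0,0,0],[0,0,0]]}'
python3 al.py .0105
```

```text
clock: 26.72
position: [0.4955, 0.1865, 0.0064]
ee_rot: [3.14, -0.001, 1.672]
wrist_force: [-0.2, -1.0, -2.2]
grip_width: 0.0132
gripper_force: 48.9
[0.4955 0.1865 0.0064] [ 3.1398e+00 -1.2000e-03  1.6720e+00] [-0.2 -1.  -2.2] 0.01315059101460042
wrist deck 0
wrist block 5479 plane [ 0.0013 -0.0132  0.0384] [-1.000e-01  1.695e+02] [64.4 49.9] 0.2
wrist blade 240 plane [ 0.0048 -0.0123  0.0204] [-0.2 94.1] [30.5 22.6] 1.4
scene deck 952 plane [ 0.0019 -0.0024  0.0379] [-0.1 -0.6] [150.3 112.5] 0.8
scene block 217 plane [0.0077 0.0062 0.0402] [ -0.4 164.5] [64.8 59.5] 0.6
scene blade 231 plane [-0.0085  0.0027  0.0223] [ 0.1 96.3] [67.2 61.6] -90.0
side deck 1128 plane [0.0016 0.0017 0.0353] [ 4.3 -1.4] [150.6 113.4] -0.4
side block 158 plane [0.0073 0.017  0.038 ] [  4.4 160.1] [63.4 61.8] -0.3
side blade 166 plane [ 0.0002 -0.007   0.0202] [  4.2 102.5] [59.3 58.1] -0.1
```

```bash
python3 -m inch '{"gripper":[-1,-1,-1,-1,-1,-1,-1,-1,-1],"travel":[[0,0,0.001],[0.002,-0.02,0.001],[0.004,-0.04,0.001],[0.006,-0.06,0.001],[0.008,-0.08,0],[0.01,-0.1,0],[0.0122,-0.12,0],[0.0138,-0.136,0],[0.0138,-0.136,0]],"angular":[[0.0019,0.0002,0],[0.0019,0.0002,0],[0.0019,0.0002,0],[0.0019,0.0002,0],[0.0019,0.0002,0],[0.0019,0.0002,0],[0.0019,0.0002,0],[0.0019,0.0002,0],[0.0019,0.0002,0]]}'
python3 al.py .0105
```

```text
clock: 27.62
position: [0.5029, 0.1168, 0.0069]
ee_rot: [3.139, -0.013, 1.671]
wrist_force: [0.8, -2.4, 0.0]
grip_width: 0.0136
gripper_force: 49.3
[0.5029 0.1168 0.0069] [ 3.1392 -0.0128  1.6709] [ 0.8 -2.4  0. ] 0.013578843673364469
wrist deck 495 plane [-0.0002  0.008   0.0359] [-0.1 20.4] [148.6  55.5] -0.3
wrist block 5487 plane [ 0.0011 -0.0061  0.0388] [ 0.2 99. ] [64.5 49.9] -0.4
wrist blade 0
scene deck 699 plane [0.0057 0.0057 0.0381] [-0.6  6.4] [149.4 126.8] 0.1
scene block 200 plane [-0.0163  0.0272  0.0402] [-2.6 85.9] [81.6 67.5] 80.2
scene blade 17
side deck 1159 plane [0.0022 0.0034 0.0353] [3.8 4.8] [149.6 127.7] -0.6
side block 151 plane [0.0017 0.046  0.0377] [ 0.4 86.6] [85.8 73.1] 0.5
side blade 0
```

```bash
python3 -m inch '{"gripper":[-1,-1,-1,-1],"travel":[[0.0004,-0.005,-0.001],[0.0008,-0.01,-0.001],[0.0012,-0.013,-0.001],[0.0012,-0.013,-0.001]],"angular":[[0,0,0],[0,0,0],[0,0,0],[0,0,0]]}' | grep -E "pos|force"
python3 -m inch '{"gripper":[-1,-1],"travel":[[0.0002,-0.002,0],[0.0002,-0.002,0]],"angular":[[0,0,0],[0,0,0]]}'| grep -E "pos|force"
python3 -m inch '{"gripper":[-1,-1],"travel":[[0.0002,-0.002,0],[0.0002,-0.002,0]],"angular":[[0,0,0],[0,0,0]]}'| grep -E "pos|force"
python3 al.py .0105
```

```text
position: [0.5038, 0.1126, 0.0066]
wrist_force: [0.4, 3.3, 4.7]
gripper_force: 49.9
position: [0.5038, 0.1115, 0.0065]
wrist_force: [0.3, 3.9, 4.5]
gripper_force: 49.9
position: [0.5039, 0.1105, 0.0065]
wrist_force: [0.6, 4.0, 5.3]
gripper_force: 49.9
[0.5039 0.1105 0.0065] [ 3.1383 -0.0135  1.6725] [0.6 4.  5.3] 0.01345776881100434
wrist deck 523 plane [0.0005 0.0074 0.0361] [ 0.  28.3] [148.2  83.2] 0.3
wrist block 5450 plane [ 0.0018 -0.008   0.0385] [ 0.5 92.7] [64.2 49.3] -0.4
wrist blade 0
scene deck 725 plane [0.0076 0.0053 0.0381] [-1.7  6.3] [148.5 126.2] -0.5
scene block 225 plane [0.0095 0.0352 0.0399] [-4.5 78.6] [82.9 65.2] 78.3
scene blade 4
side deck 1173 plane [0.0016 0.0061 0.0354] [4.  5.9] [149.4 128. ] 0.2
side block 175 plane [0.0074 0.0491 0.0378] [ 0.1 77.6] [86.3 68.5] -1.1
side blade 0
```

```bash
for i in 1 2 3; do python3 -m inch '{"gripper":[-1,-1],"travel":[[0.0002,-0.002,0],[0.0002,-0.002,0]],"angular":[[0,0,0],[0,0,0]]}'| grep -E "pos|wrist"; done
python3 al.py .0105 | grep wrist
```

```text
position: [0.504, 0.1095, 0.0065]
wrist_force: [-0.6, 3.8, 5.4]
position: [0.5041, 0.1086, 0.0066]
wrist_force: [0.1, 4.8, 5.0]
position: [0.5042, 0.1078, 0.0066]
wrist_force: [-0.0, 5.4, 5.3]
wrist deck 583 plane [-0.0002  0.0114  0.0361] [ 0.3 27.3] [149.5  86. ] 0.7
wrist block 5468 plane [ 0.0021 -0.0078  0.0385] [ 0.6 89.6] [64.4 50.3] 0.1
wrist blade 0
```

```bash
for i in 1 2; do python3 -m inch '{"gripper":[-1,-1],"travel":[[0.0002,-0.002,0],[0.0002,-0.002,0]],"angular":[[0,0,0],[0,0,0]]}'| grep -E "pos|wrist"; done
python3 al.py .0105 | grep wrist
python3 - <<'E'
from h import *
w=ctrl.camera("wrist"); save(w,"w9",(140,60,500,330),2.2)
E
```

```text
position: [0.5044, 0.1068, 0.0066]
wrist_force: [-0.2, 6.2, 5.3]
position: [0.5044, 0.1058, 0.0066]
wrist_force: [0.1, 5.5, 5.6]
wrist deck 640 plane [0.0007 0.0176 0.036 ] [-0.1 26.5] [149.3  87.8] 1.0
wrist block 5468 plane [ 0.0011 -0.006   0.0385] [ 0.6 87.7] [64.5 49.8] -0.1
wrist blade 0
```

View pics/w9.png

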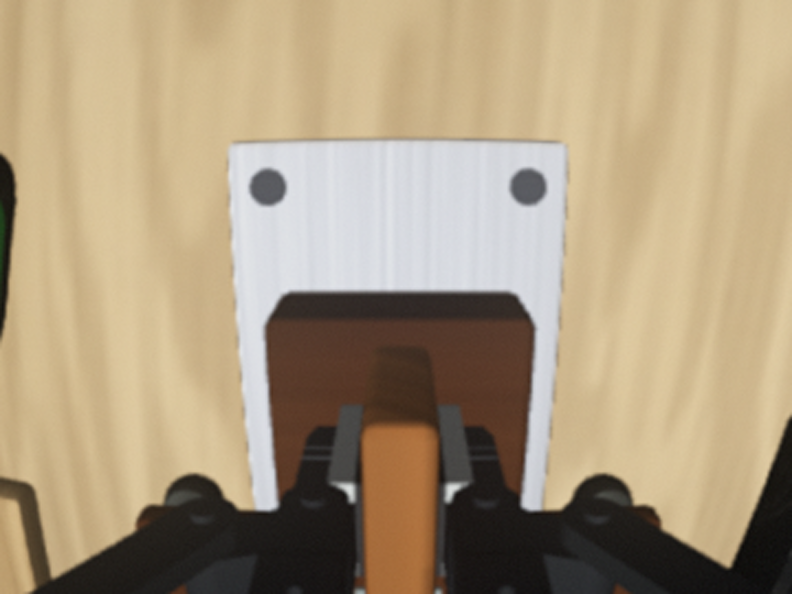

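```bash
python3 -m inch '{"gripper":[-0.9,-0.8,-0.6,-0.4,-0.4,-0.4,-0.4,-0.4,-0.4,-0.4,-0.4,-0.4],"travel":[[0,0,0],[0,0,0],[0,0,0],[0,0,0],[0,0,0.01],[0,0,0.03],[0,0,0.07],[0,0,0.12],[0,0,0.2],[0,0,0.28],[0,0,0.34],[0,0,0.34]],"angular":[[0,0,0],[0,0,0],[0,0,0],[0,0,0],[0,0,0],[0,0,0],[0,0,0],[0,0,0],[0,0,0],[0,0,0],[0,0,0],[0,0,0]]}' 50
python3 - <<'E'
from fit import *
c=ctrl.camera("wrist"); V=wcloud(c); Q=V[c["z_map"]>0]
yp=np.array([-.1011,.9949]); xp=np.array([.9949,.1011]); C=np.array([.5114,.0225])
L=np.c_[(Q[:,:2]-C)@xp,(Q[:,:2]-C)@yp,Q[:,2]]
def s(x,y,z): return L[(L[:,0]>x[0])&(L[:,0]<x[1])&(L[:,1]>y[0])&(L[:,1]<y[1])&(L[:,2]>z[0])&(L[:,2]<z[1])]
for nm,x,y,z,ct in (("deck",(-.09,.09),(-.09,.07),(.033,.039),[0,0]),("block",(-.045,.045),(.045,.13),(.022,.0325),[0,.085]),("bar",(-.03,.03),(.05,.13),(.07,.09),[0,.085])):
    k,P=plane(s(x,y,z),ct); print(nm,len(P),k.round(4),*rect(P))
for x in (-.025,.0,.025):
    P=s((x-.004,x+.004),(.045,.075),(.005,.045)); P=P[np.argsort(P[:,1])]
    print(x,"deck edge",P[P[:,2]>.033][:,1].max().round(4),"block front",P[(P[:,2]<.0315)&(P[:,2]>.024)][:,1].min().round(4),"low in seam",P[:,2].min().round(4))
save(c,"w10",s=1.25)
E
```

```text
clock: 30.77
position: [0.5079, 0.1057, 0.1833]
ee_rot: [3.128, -0.014, 1.672]
wrist_force: [0.8, 1.0, -0.1]
grip_width: 0.0258
gripper_force: 0.0
deck 6985 [0.0006 0.0053 0.0361] [0.2 6.8] [150.  126.4] -0.2
block 92 [-0.0321  0.0224  0.0298] [ 0.5 82. ] [88.5 61.8] -0.5
bar 721 [-0.0414 -0.0041  0.0817] [ 0.5 82.2] [50.4 13.2] -90.0Traceback (most recent call last):
  File "<stdin>", line 10, in <module>
    return umr_minimum(a, axis, None, out, keepdims, initial, where)
ValueError: zero-size array to reduction operation minimum which has no identity
```

Run:
```python
from fit import *
c=ctrl.camera("wrist"); V=wcloud(c); Q=V[c["z_map"]>0]
yp=np.array([-.1011,.9949]); xp=np.array([.9949,.1011]); C=np.array([.5114,.0225])
L=np.c_[(Q[:,:2]-C)@xp,(Q[:,:2]-C)@yp,Q[:,2]]
def s(x,y,z): return L[(L[:,0]>x[0])&(L[:,0]<x[1])&(L[:,1]>y[0])&(L[:,1]<y[1])&(L[:,2]>z[0])&(L[:,2]<z[1])]
D=np.vstack([s((-.09,-.037),(-.09,.075),(.033,.039)),s((.037,.09),(-.09,.075),(.033,.039))]); k,P=plane(D,[0,0],.002); print("deck",k.round(4),*rect(P))
print("bbar",*rect(s((-.03,.03),(-.05,.045),(.077,.085))))
print("gbar",*rect(s((-.03,.03),(.05,.13),(.078,.09))))
B=s((-.045,.045),(.06,.13),(.036,.041)); k,P=plane(B,[0,.085],.002); print("block",k.round(4),*rect(P))
for x in (-.026,-.015,.015,.026):
    P=s((x-.003,x+.003),(.045,.062),(.005,.045)); print(x,[(y,round(1e3*float(np.median(P[abs(P[:,1]-y/1e3)<.0005][:,2])),1)) for y in range(46,62) if (abs(P[:,1]-y/1e3)<.0005).any()], "minz",P[:,2].min().round(4))
save(c,"w10",s=1.25)
```

```text
deck [-0.0004  0.0007  0.0359] [0.1 6. ] [150.   93.3] 0.2
bbar [ 0.2 -1.5] [62.8 14.3] -89.8
gbar [ 0.5 83. ] [49.4 13.4] 89.6
block [-0.0016 -0.0082  0.038 ] [ 0.7 86.4] [64.  52.7] -0.0
-0.026 [(46, 36.0), (47, 36.3), (48, 35.6), (49, 35.9), (50, 35.5), (51, 35.0), (52, 35.5), (53, 36.2), (54, 38.2), (55, 38.1), (56, 38.9), (57, 37.7), (58, 38.0), (59, 37.6), (60, 38.1), (61, 38.2)] minz 0.0344
-0.015 [(46, 35.5), (47, 36.0), (48, 36.4), (49, 35.2), (50, 36.0), (51, 34.8), (52, 35.9), (53, 36.7), (54, 38.1), (55, 38.8), (56, 38.1), (57, 37.6), (58, 38.2), (59, 38.1), (60, 38.1), (61, 38.6)] minz 0.0342
0.015 [(46, 36.2), (47, 36.6), (48, 36.4), (49, 34.9), (50, 34.9), (51, 35.1), (52, 36.1), (53, 36.7), (54, 38.2), (55, 38.1), (56, 37.6), (57, 38.7), (58, 37.8), (59, 38.2), (60, 37.3), (61, 37.9)] minz 0.0337
0.026 [(46, 36.5), (47, 35.8), (48, 36.3), (49, 35.5), (50, 36.0), (51, 35.7), (52, 35.8), (53, 37.4), (54, 37.2), (55, 38.0), (56, 38.2), (57, 37.9), (58, 37.9), (59, 38.2), (60, 38.2), (61, 38.2)] minz 0.0333
```

View pics/w10.png

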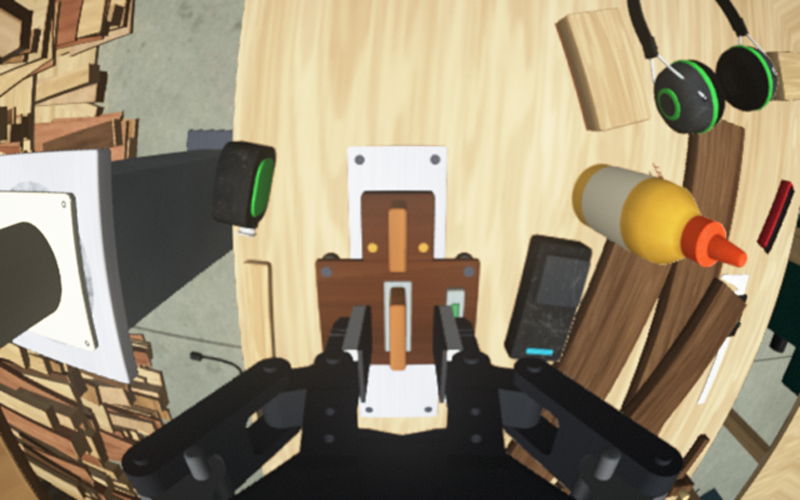

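```bash
python3 -c "
from bench import ctrl; print(ctrl.finish_job())"
```

```text
the job is handed in; nothing more can be done
None
```

The job is handed in at about 31 s of the 58: the bridge sits level and square over the middle of the plate, and the thin gauge lies flat with its blade in the gap and its shoulder against the bridge's edge. Two early grasps slipped because the fingertips sit about 38 mm short of the reported TCP, so the bridge was dropped once and the gauge tipped over once, and I put both right. The thick gauge and the listed bystanders were not handled, though I did not re-measure their positions, and the gauge was carried close past the sanding block and a pair of tongs.

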